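Empty the nut trug into the pantry bin and hang it up

ROBOT

A 6-joint arm with a two-finger parallel gripper is mounted at the origin on the work surface. World frame = base frame: x ahead of the robot, y to its left, z up, the work surface at z = 0. Lengths are in mm, angles in rad, forces in N, time in s.
With the tool pointing down it reaches from about 275 to 975 mm from the base axis. Payload 8.4 kg.
Tool frame: the origin (TCP) lies between the finger pads; the fingertips stand 19 mm ahead of it and the grasp point (between the pads) is the TCP; x points along the fingers, z is the direction in which the jaws open and shut, and the axes are right-handed (so a half turn about x gives the same grasp; the last joint's range is limited). The gripper opens to 92 mm and grips with 3 to 60 N. Pads are 20 mm wide; open, the fingers measure 128 mm over their backs; the gripper's body (75 mm by 189 mm) begins 69 mm behind the grasp point.
Start: joints at [-1.322, 0.353, 1.633, -0, 1.155, -0.002], TCP at [155.11, -605.449, 210.083] pointing down, gripper open.
Joint ranges: [-2.63, 2.63], [-0.92, 2.1], [0.06, 2.66], [-1.3, 4.44], [0, 2.69], [-3.02, 3.02]. Speed limits (rad/s): [2.22, 2.22, 2.79, 3.14, 3.14, 3.14].

INTERFACE

Orientations are given as a unit quaternion [w, x, y, z].
In Python, from rig import status, viewer, workorder gives the robot as it stands.
- The arm moves only by the tool drive_tool, never from a script. Its argument "deltas" is a list of rows, each an object of numbers: "tx", "ty", "tz": the shift along the tool's x, y, z in cm; "twist": the turn about the tool's x in rad; "claw": the closure, from 0 (fully open) to 1 (shut). In form: [{"tx": .., "ty": .., "tz": .., "twist": .., "claw": ..}, ...]. A call has 1 to 20 rows; each row shifts and turns the pose as measured when the row begins, along the tool's axes as they then stand; what a row does not reach is not made up. A row lasts 1/10 s, in which the tool goes at most 50 mm and 8.59 degrees, less where a joint would pass 70% of its speed; a pose out of reach is approached as far as the arm can. A call with a gripper value outside its range is refused whole. The fingers move at their own pace and stop on an object; "squeeze" is the grip in N (left out, the last holds). Time passes only in rows, so rows that do not move let the fingers close. It gives the time, the measured TCP pose, the force and the opening at its end, in the units of the state.
- status.get_obs(): the state, without advancing time (a new reading comes with each control period).
- viewer.get_image(name): name is "scene" or "top" or "wrist"; returns a dict with "img" (400x640x3 uint8, red, green, blue), "camera_matrix" (3x3 intrinsics, pixels), "k1" (the pictures are not rectified: a ray, as slopes to the right and down, at radius r is drawn at 1 + k1 r^2 times it, then the intrinsics apply), "T" (4x4, takes a point from camera to world coordinates). Camera axes: x right, y up, looking along -z (the intrinsics and any distortion apply to the point x, -y, -z); pixel columns grow to the right and rows downward; lengths in mm; the calibration is good to about 2 mm. A picture is of the moment at which its call begins. There is no depth.
- workorder.finish_job(): hands the job in, once; it reports no verdict.
The state is a dict: "clock": time; "qpos": joint angles; "dq": joint speeds; "joint_torque": joint torques, N m; "tcp_pos": TCP position; "tool_rot": TCP orientation; "force": force on the tool from outside, world axes, zero at the start; "ft_torque": the same for the moment, N m; "finger_gap": opening from 0.0 (shut) to 1.0 (fully open).
Only numpy, scipy, OpenCV 4.12 (cv2) and the standard library are available. Lean on these libraries where they do the work, as an engineer would, in place of code of your own. Each camera call takes 0.05 s, during which the arm holds its last target. There are 200 camera calls.

TASK

Slide the nut bin's lid open, tip all four walnuts from the blue trug into the bin, and hang the empty trug by its hoop on the peg. Then slide the lid fully shut. Pour the nuts, do not handle them, and leave the mug, sugar pot, jam jar and tin alone.

Things in the scene. Friction and masses are not known exactly. Their poses are not given: they have to be found in the camera images.
- trug: Blue carrier, tray 160 x 120 x 45 mm, 5 mm walls, 0.3 kg. Origin: tray underside, below the hoop; z up; x to the open pouring end (floor ramps up to a lip 18 mm high at x=85); back wall x=-75; sides y=+-60. Hoop at x=0: uprights at y=+-63 and a round bar 10 mm thick along y, centre z=112. Dark wooden grip block on the bar, 26 x 26 mm, z=114 to 158: grip at z=138.
- trug_bar (a point): Underside of the hoop's bar at mid width, 107 mm above the tray's underside; axes as the trug.
- bin: Fixed light-wood nut bin, open box 200 x 200 x 90 mm, 8 mm walls; origin: centre of its underside, z up, front (towards the robot) at -x. Two lid rails run out behind it from x=+100 to +300 mm, at the same height.
- lid (a joint): Sliding wooden lid of the bin, m: 0 = shut, 0.17 = fully open, slid along the bin's +x (away from the robot). 8 mm slab on the rim, its top 99 mm above the counter; light friction (about 1.5 N), stays where it is left.
- lid_grip (a point): Grip point on the lid's dark batten: 16 mm thick along the bin's x, 100 mm long along its y, from 99 to 137 mm above the counter; the point is at its centre, 122 mm above the counter. It moves with the lid; 60 mm in front of the bin's centre when shut.
- stand: Fixed peg stand. Origin: on the counter straight below the peg's seat point (top of the peg, z=200 mm). Post at x=+125 mm, 16 mm thick, 206 high, on a wooden foot x=-35 to 145, 90 mm wide, 16 high. A level steel peg, 10 mm thick, points from the post along -x; its end at x=-36 turns up to 216 mm high.
- nut1: Brown walnut, 32 mm thick, 36 long; origin at its centre. Starts in the trug.
- nut2: Brown walnut, 32 mm thick, 36 long; origin at its centre. Starts in the trug.
- nut3: Brown walnut, 32 mm thick, 36 long; origin at its centre. Starts in the trug.
- nut4: Brown walnut, 32 mm thick, 36 long; origin at its centre. Starts in the trug.
- mug: Bystander, leave alone: blue mug standing upside down, 76 mm wide, 84 high; origin: centre of its underside.
- sugar: Bystander, leave alone: white lidded sugar pot, 88 mm wide, 84 high; origin: centre of its underside.
- jam: Bystander, leave alone: amber jam jar with red cap, 66 mm wide, 100 high; origin: centre of its underside.
- tin: Bystander, leave alone: food tin with green label, 72 mm wide, 110 high; origin: centre of its underside.

How it is judged:
By the outcome, as a careful person would: the job done as asked, in the order asked, and still so for the second after the job is handed in, with the robot touching nothing.
It also fails if it takes over 72 s, if anything falls off the work surface, if the arm or the gripper's body presses on something with over 40 N, if the wrist force passes 120 N, or if a joint passes its speed limit or range.

## Working session

There is one attempt and no reset: what is moved stays moved. The work goes in short steps, Python scripts to look and compute and a tool call to move; the robot and the scene stay as the last step left them, time stands still between calls to the robot, and variables do not carry over. Pictures are saved under pics/ and viewed, about 8 in all and at most 12, crops included, and the job is handed in when it is done.

Besides the shell and the picture viewer there is one more tool, called after "Request:" as name([rows], argument=value, ...), one row to a line, values as JSON. drive_tool: Moves the arm, as the interface text tells. Its arguments: {"type":"object","properties":{"deltas":{"type":"array"},"squeeze":{"type":"number"}},"required":["deltas"]}

```bash
mkdir -p pics; ls
cat > h.py <<'E'
import numpy as np, cv2
from rig import status, viewer, workorder
def get(name,save=None):
    d=viewer.get_image(name)
    if save: cv2.imwrite('pics/'+save+'.png',d['img'][:,:,::-1])
    return d
def ray(d,u,v):
    K=np.array(d['camera_matrix'],float);T=np.array(d['T'])
    p=cv2.undistortPoints(np.array([[[u,v]]],float),K,np.array([d['k1'],0,0,0,0],float))[0,0]
    return T[:3,3],T[:3,:3]@np.array([p[0],-p[1],-1])
def onz(d,u,v,z):
    o,r=ray(d,u,v);return o+r*(z-o[2])/r[2]
def proj(d,P):
    K=np.array(d['camera_matrix'],float);T=np.array(d['T'])
    c=(np.atleast_2d(P)-T[:3,3])@T[:3,:3]
    s=np.stack([c[:,0]/-c[:,2],-c[:,1]/-c[:,2]],1);r2=(s**2).sum(1,keepdims=True)
    s=s*(1+d['k1']*r2);return s*[K[0,0],K[1,1]]+[K[0,2],K[1,2]]
def two(d1,p1,d2,p2):
    o1,r1=ray(d1,*p1);o2,r2=ray(d2,*p2)
    A=np.stack([r1,-r2],1);t=np.linalg.lstsq(A,o2-o1,rcond=None)[0]
    a=o1+r1*t[0];b=o2+r2*t[1];return (a+b)/2,np.linalg.norm(a-b)
E
python3 - <<'E'
from h import *
for n in('scene','top'):
    d=get(n,n+'0');print(n,np.round(d['T'],3).tolist(),np.round(d['camera_matrix'],1).tolist(),d['k1'])
o=status.get_obs();print(o)
E
```

```text
pics
scene [[0.147, -0.655, 0.741, 1433.811], [0.989, 0.111, -0.098, -142.491], [-0.018, 0.747, 0.664, 991.486], [0.0, 0.0, 0.0, 1.0]] [[509.9, 0.0, 320.4], [0.0, 509.9, 200.5], [0.0, 0.0, 1.0]] -0.12104431900078531
top [[-0.022, 0.996, -0.083, 349.472], [-1.0, -0.02, 0.015, -3.811], [0.013, 0.083, 0.996, 1233.284], [0.0, 0.0, 0.0, 1.0]] [[430.0, 0.0, 323.2], [0.0, 430.0, 199.0], [0.0, 0.0, 1.0]] -0.07895292629429916
{'clock': 0.1, 'qpos': array([-1.32237761e+00,  3.53583101e-01,  1.63408854e+00, -1.43507580e-05,
        1.15519012e+00, -2.42008503e-03]), 'dq': array([ 0.00070156, -0.00061742, -0.00086569,  0.00051971,  0.00026656,
        0.00043605]), 'joint_torque': array([-8.53750098e-04, -5.94902909e+01, -3.34930730e+01,  6.98638684e-02,
        1.83961296e-02, -1.73494482e-05]), 'tcp_pos': array([ 155.00341852, -604.99062292,  209.42382255]), 'tool_rot': array([ 0.55826255,  0.43379781,  0.55897588, -0.43325322]), 'force': array([ 0.56119661, -0.29400047,  0.32782541]), 'ft_torque': array([ 0.00414835, -0.0526135 , -0.00925187]), 'finger_gap': 0.9967657214049966}
```

View pics/scene0.png

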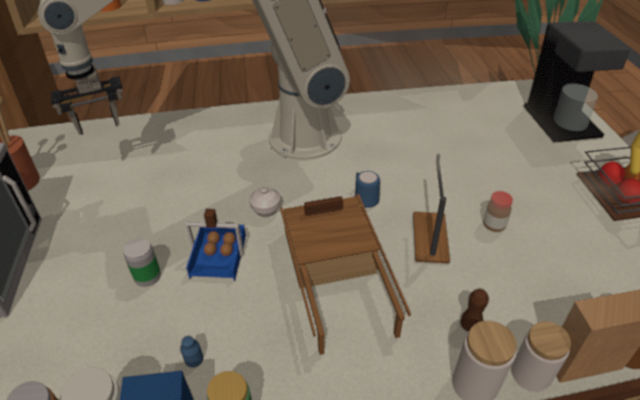

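View pics/top0.png

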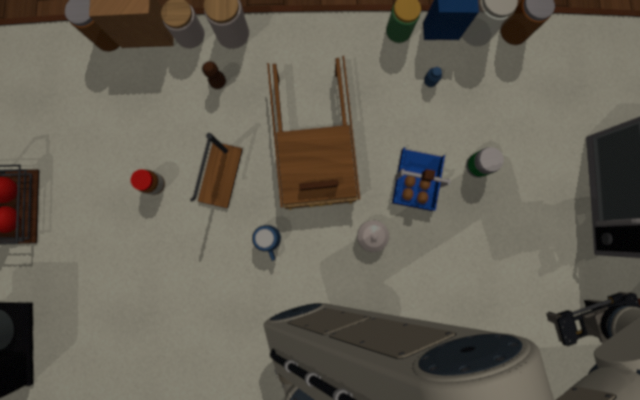

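The scene view shows the trug with 4 nuts at (217,250), bin at (330,235), stand at (433,235), tin, sugar, mug and jam around them. The top view shows the bin at (318,165), the trug at (420,180) and the stand at (218,175). I'll zoom in next.

Run:
```python
from h import *
t=cv2.imread('pics/top0.png');s=cv2.imread('pics/scene0.png')
a=cv2.resize(t[45:265,180:450],None,fx=2.6,fy=2.6,interpolation=cv2.INTER_CUBIC)
cv2.imwrite('pics/c1.png',a)
b=cv2.resize(t[140:220,385:455],(400,457),interpolation=cv2.INTER_CUBIC)
c=cv2.resize(s[200:290,180:260],(400,450),interpolation=cv2.INTER_CUBIC)
c=cv2.copyMakeBorder(c,0,7,0,0,cv2.BORDER_CONSTANT)
cv2.imwrite('pics/c2.png',np.hstack([b,c]))
```

```text
(no output)
```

View pics/c1.png

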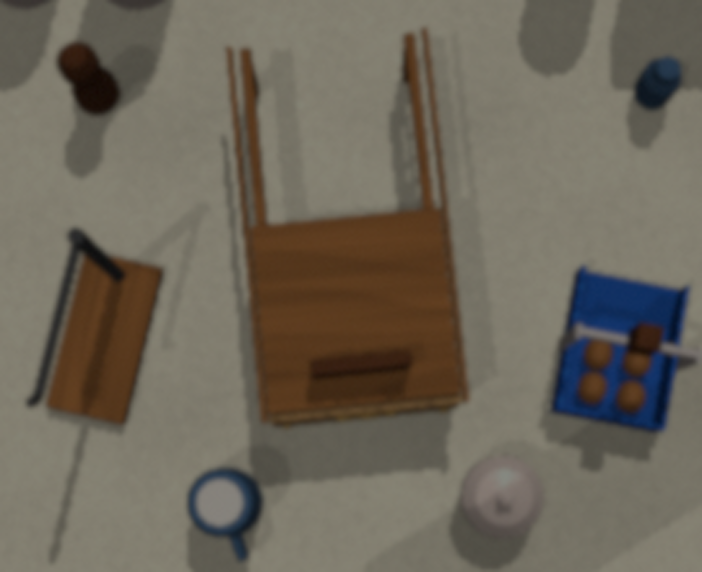

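View pics/c2.png

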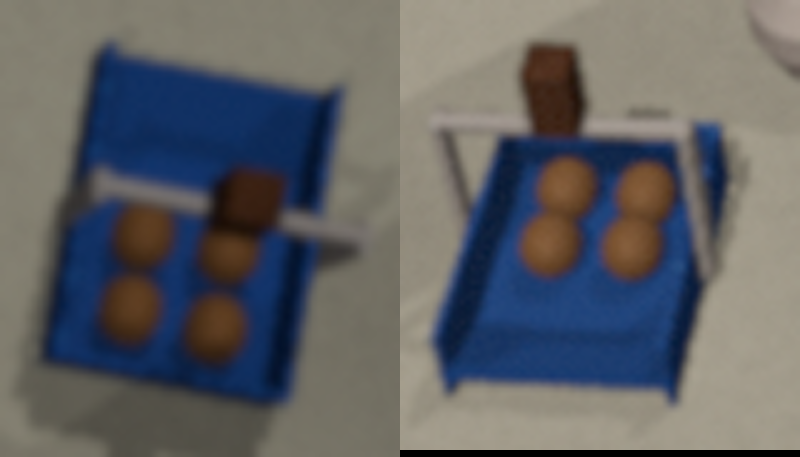

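The top crop shows the lid's corners near (248,228), (443,210), (262,418) and (467,400). The batten spans (312–410, 352–378). The peg runs from the post at (75,235) to its tip at (35,400). The trug's pouring end faces away from the robot, with the nuts at the back. Next I compute positions.

Run:
```python
from h import *
d=viewer.get_image('top');s=viewer.get_image('scene')
C=lambda u,v:(180+(u+.5)/2.6-.5,45+(v+.5)/2.6-.5)
C2=lambda u,v:(385+u/5.714-.4,140+v/5.714-.4)
S2=lambda u,v:(180+u/5-.4,200+v/5-.4)
def show(n,pts,z,f=C):
    P=np.array([onz(d,*f(*p),z) for p in pts]);print(n,P[:,:2].round(1).tolist(),'mean',P[:,:2].mean(0).round(1))
    return P
L=show('lid',[(248,228),(443,210),(467,400),(262,418)],99)
for i in range(4): print(np.linalg.norm(L[i]-L[i-1]).round(1),end=' ')
v=(L[0]+L[1]-L[2]-L[3]);print('yaw',np.degrees(np.arctan2(v[1],v[0])))
F=show('foot',[(90,248),(162,268),(122,426),(48,408)],16)
for i in range(4): print(np.linalg.norm(F[i]-F[i-1]).round(1),end=' ')
v=(F[0]+F[1]-F[2]-F[3]);print('yaw',np.degrees(np.arctan2(v[1],v[0])))
P=show('pegends',[(75,236),(35,402)],203);v=P[0]-P[1];print('yaw',np.degrees(np.arctan2(v[1],v[0])),np.linalg.norm(v))
T=show('trugrim',[(104,48),(338,92),(287,402),(45,358)],45,C2)
for i in range(4): print(np.linalg.norm(T[i]-T[i-1]).round(1),end=' ')
v=(T[0]+T[1]-T[2]-T[3]);print('yaw',np.degrees(np.arctan2(v[1],v[0])))
show('blocktop',[(228,170),(285,175),(277,228),(222,222)],158,C2)
print('block 2view(top face ctr)',two(d,C2(254,198),s,S2(552,60)))
# batten by dark mask
im=d['img'].astype(int);sub=im[170:205,285:350];g=sub.sum(2);print(g.min(),np.median(g))
m=(g<130).astype(np.uint8);n,l,st,c=cv2.connectedComponentsWithStats(m);print(st,c)
for n,p in dict(tin=((485,162),110),sugar=((372,235),84),mug=((266,238),84),jam=((145,181),100)).items(): print(n,onz(d,*p[0],p[1])[:2].round())
w=get('wrist','wrist0');print(np.round(w['T'],2).tolist())
```

```text
lid [[625.8, 104.7], [641.0, -97.3], [442.9, -116.4], [428.9, 92.7]] mean [534.7  -4.1]
197.3 202.6 199.0 209.5 yaw 4.499769097218428
foot [[627.5, 288.4], [603.1, 208.3], [429.1, 252.9], [450.4, 334.4]] mean [527.5 271. ]
182.9 83.8 179.7 84.3 yaw -14.470952727445196
pegends [[596.6, 257.8], [440.8, 294.6]] mean [518.7 276.2]
yaw -13.30370399265209 160.15729892962227
trugrim [[587.8, -248.9], [564.0, -364.9], [411.1, -332.3], [435.1, -214.0]] mean [ 499.5 -290. ]
156.6 118.4 156.3 120.8 yaw -12.44052068501789
blocktop [[509.2, -279.1], [506.5, -304.7], [482.8, -300.0], [485.9, -275.3]] mean [ 496.1 -289.8]
block 2view(top face ctr) (array([ 513.61057386, -187.80185061,  184.09219963]), np.float64(190.5532108349163))
69 163.0
[[   0    0   65   35 1677]
 [  14    9   40   20  598]] [[31.57304711 16.41085271]
 [33.19732441 18.65217391]]
tin [ 534. -457.]
sugar [ 346. -149.]
mug [344. 134.]
jam [502. 455.]
[[0.25, 0.93, 0.27, 232.41], [-0.97, 0.24, 0.07, -585.26], [-0.0, -0.28, 0.96, 382.98], [0.0, 0.0, 0.0, 1.0]]
```

Request:
drive_tool([
  {"twist": -0.14},
  {"twist": -0.14},
  {"twist": -0.14},
  {"twist": -0.14},
  {"twist": -0.14},
  {"twist": -0.14},
  {"twist": -0.14},
  {"twist": -0.14},
  {"twist": -0.14},
  {"twist": -0.14},
])

```text
invalid input at $.deltas[0]: expected keys tx, ty, tz, twist, claw
```

Request:
drive_tool([
  {"tz": 2.2, "ty": 3.4},
  {"tz": 2.2, "ty": 3.4},
  {"tz": 2.2, "ty": 3.4},
  {"tz": 2.2, "ty": 3.4},
  {"tz": 2.2, "ty": 3.4},
  {"tz": 2.2, "ty": 3.4},
  {"tz": 2.2, "ty": 3.4},
  {"tz": 2.2, "ty": 3.4},
  {"tz": 2.2, "ty": 3.4},
  {"tz": 2.2, "ty": 3.4},
  {"tz": 2.2, "ty": 3.4},
  {"tz": 2.2, "ty": 3.4},
  {"tz": 2.2, "ty": 3.4},
  {"tz": 2.2, "ty": 3.4},
  {"tz": 2.2, "ty": 3.4},
  {"tz": 2.2, "ty": 3.4},
])

```text
invalid input at $.deltas[0]: expected keys tx, ty, tz, twist, claw
```

Request:
drive_tool([
  {"tx": 0, "ty": 0, "tz": 0, "twist": -0.14, "claw": 0},
  {"tx": 0, "ty": 0, "tz": 0, "twist": -0.14, "claw": 0},
  {"tx": 0, "ty": 0, "tz": 0, "twist": -0.14, "claw": 0},
  {"tx": 0, "ty": 0, "tz": 0, "twist": -0.14, "claw": 0},
  {"tx": 0, "ty": 0, "tz": 0, "twist": -0.14, "claw": 0},
  {"tx": 0, "ty": 0, "tz": 0, "twist": -0.14, "claw": 0},
  {"tx": 0, "ty": 0, "tz": 0, "twist": -0.14, "claw": 0},
  {"tx": 0, "ty": 0, "tz": 0, "twist": -0.14, "claw": 0},
  {"tx": 0, "ty": 0, "tz": 0, "twist": -0.14, "claw": 0},
  {"tx": 0, "ty": 0, "tz": 0, "twist": -0.14, "claw": 0},
])

```text
clock: 1.25
tcp_pos: [154.8, -604.2, 208.3]
tool_rot: [0.705, -0.046, 0.706, 0.049]
force: [-0.3, -0.2, -0.4]
finger_gap: 1.002
```

Request:
drive_tool([
  {"tx": 0, "ty": 3.4, "tz": 2.2, "twist": 0, "claw": 0},
  {"tx": 0, "ty": 3.4, "tz": 2.2, "twist": 0, "claw": 0},
  {"tx": 0, "ty": 3.4, "tz": 2.2, "twist": 0, "claw": 0},
  {"tx": 0, "ty": 3.4, "tz": 2.2, "twist": 0, "claw": 0},
  {"tx": 0, "ty": 3.4, "tz": 2.2, "twist": 0, "claw": 0},
  {"tx": 0, "ty": 3.4, "tz": 2.2, "twist": 0, "claw": 0},
  {"tx": 0, "ty": 3.4, "tz": 2.2, "twist": 0, "claw": 0},
  {"tx": 0, "ty": 3.4, "tz": 2.2, "twist": 0, "claw": 0},
  {"tx": 0, "ty": 3.4, "tz": 2.2, "twist": 0, "claw": 0},
  {"tx": 0, "ty": 3.4, "tz": 2.2, "twist": 0, "claw": 0},
  {"tx": 0, "ty": 3.4, "tz": 2.2, "twist": 0, "claw": 0},
  {"tx": 0, "ty": 3.4, "tz": 2.2, "twist": 0, "claw": 0},
  {"tx": 0, "ty": 3.4, "tz": 2.2, "twist": 0, "claw": 0},
  {"tx": 0, "ty": 3.4, "tz": 2.2, "twist": 0, "claw": 0},
  {"tx": 0, "ty": 3.4, "tz": 2.2, "twist": 0, "claw": 0},
  {"tx": 0, "ty": 0, "tz": 0, "twist": 0, "claw": 0},
])

```text
clock: 2.85
tcp_pos: [419.1, -33.2, 209.9]
tool_rot: [0.708, -0.048, 0.703, 0.048]
force: [-0.5, -0.8, 0.0]
finger_gap: 0.998
```

```bash
cat >> h.py <<'E'
def st():
    o=status.get_obs();w,x,y,z=o['tool_rot']
    zx,zy=2*(x*z+w*y),2*(y*z-w*x);xa=(1-2*(y*y+z*z),2*(x*y+w*z),2*(x*z-w*y))
    print('t',round(o['clock'],2),'tcp',o['tcp_pos'].round(1),'jaw',np.degrees(np.arctan2(zy,zx)).round(1),'axis',np.round(xa,3),'F',o['force'].round(1),'gap',round(o['finger_gap']*92,1),'q',o['qpos'].round(2));return o
def rel(x,y,z,jaw):
    """cm shifts along tool axes (tool pointing down) and twist to reach the target, shifts at present yaw"""
    o=st();w,a,b,c=o['tool_rot'];al=np.arctan2(2*(b*c-w*a),2*(a*c+w*b));d=np.array([x,y,z])-o['tcp_pos']
    tw=(al-np.radians(jaw)+np.pi)%(2*np.pi)-np.pi
    f=lambda k:(round((-np.sin(k)*d[0]+np.cos(k)*d[1])/10,2),round((np.cos(k)*d[0]+np.sin(k)*d[1])/10,2))
    print('tx',round(-d[2]/10,2),'ty,tz now',f(al),'ty,tz after twist',f(np.radians(jaw)),'twist',round(tw,3))
E
python3 - <<'E'
from h import *
rel(475,-9,122,4.5);w=get('wrist','w1')
E
```

```text
t 2.85 tcp [419.1 -33.2 209.9] jaw 7.8 axis [ 0.006  0.    -1.   ] F [-0.5 -0.8  0. ] gap 91.8 q [-0.08  0.02  2.05  0.    1.06 -0.22]
tx 8.79 ty,tz now (np.float64(1.64), np.float64(5.87)) ty,tz after twist (np.float64(1.98), np.float64(5.76)) twist 0.058
```

View pics/w1.png

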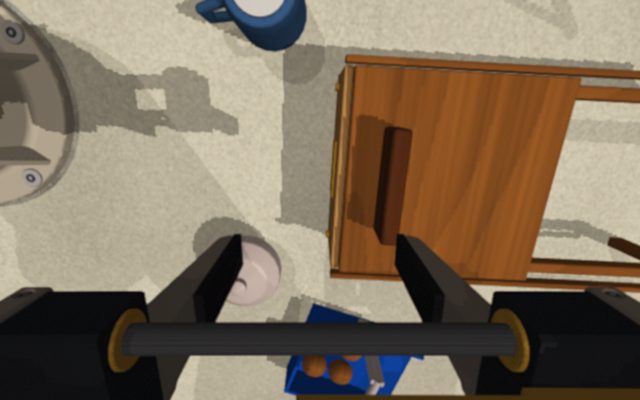

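The wrist view shows the batten from (399,128) to (386,241), the lid's near edge at x≈345, and the rail-side corners at (580,78) and (527,279).

Run:
```python
from h import *
w=viewer.get_image('wrist');print(w['T'][:3,3])
for n,z,ps in(('bat',137,[(387,127),(411,130),(398,245),(376,240)]),('lidfar',99,[(581,79),(527,280)]),('lidnear',99,[(355,66),(343,270)])):
    P=np.array([onz(w,*p,z) for p in ps]);print(n,P[:,:2].round(1).tolist(),P.mean(0).round(1))
# segmentation of batten
im=w['img'].astype(int)[115:255,340:430];m=((im.sum(2)<190)&(im.sum(2)>50)).astype(np.uint8)
n,l,s,c=cv2.connectedComponentsWithStats(m)
for i in range(1,n):
    if s[i,4]>200:
        r=cv2.minAreaRect(np.argwhere(l==i)[:,::-1].astype(np.float32));print(s[i],c[i]+[340,115],r)
```

```text
[405.59224292  45.1566994  382.93349127]
bat [[461.5, 39.0], [480.4, 39.3], [490.6, -57.4], [470.9, -55.3]] [475.8  -8.6 137. ]
lidfar [[626.2, 99.2], [644.1, -94.0]] [635.1   2.6  99. ]
lidnear [[433.3, 83.6], [453.7, -108.1]] [443.5 -12.2  99. ]
[  0   0  14 140 420] [346.13095238 186.46904762] ((6.427102565765381, 69.49398803710938), (3.3464102745056152, 139.59835815429688), 4.720137119293213)
[   9    0   81  140 6333] [382.67645666 178.50718459] ((43.04269027709961, 71.03297424316406), (146.51869201660156, 75.4084243774414), 82.69424438476562)
```

Request:
drive_tool([
  {"tx": 0, "ty": 0.7, "tz": 2.0, "twist": 0.04, "claw": 0},
  {"tx": 0, "ty": 0.7, "tz": 2.0, "twist": 0, "claw": 0},
  {"tx": 0, "ty": 0.5, "tz": 1.8, "twist": 0, "claw": 0},
  {"tx": 2, "ty": 0, "tz": 0, "twist": 0, "claw": 0},
  {"tx": 2, "ty": 0, "tz": 0, "twist": 0, "claw": 0},
  {"tx": 2, "ty": 0, "tz": 0, "twist": 0, "claw": 0},
  {"tx": 1.5, "ty": 0, "tz": 0, "twist": 0, "claw": 0},
  {"tx": 0.8, "ty": 0, "tz": 0, "twist": 0, "claw": 0},
  {"tx": 0, "ty": 0, "tz": 0, "twist": 0, "claw": 0},
])

```text
clock: 3.85
tcp_pos: [471.6, -22.8, 124.2]
tool_rot: [0.708, -0.03, 0.705, 0.027]
force: [-1.0, 0.5, -0.7]
finger_gap: 1.003
```

```bash
python3 -c "
from h import *
rel(475.5,-8.6,122,5.5)"
```

```text
t 3.85 tcp [471.6 -22.8 124.2] jaw 4.6 axis [ 0.003 -0.004 -1.   ] F [-1.   0.5 -0.7] gap 92.3 q [-0.05  0.22  2.04 -0.01  0.88 -0.13]
tx 0.22 ty,tz now (np.float64(1.39), np.float64(0.51)) ty,tz after twist (np.float64(1.38), np.float64(0.53)) twist -0.015
```

Request:
drive_tool([
  {"tx": 0.1, "ty": 0.8, "tz": 0.3, "twist": -0.015, "claw": 0},
  {"tx": 0.1, "ty": 0.7, "tz": 0.2, "twist": 0, "claw": 0},
  {"tx": 0, "ty": 0, "tz": 0, "twist": 0, "claw": 1},
  {"tx": 0, "ty": 0, "tz": 0, "twist": 0, "claw": 1},
  {"tx": 0, "ty": 0, "tz": 0, "twist": 0, "claw": 1},
  {"tx": 0, "ty": 0, "tz": 0, "twist": 0, "claw": 1},
  {"tx": 0, "ty": 0, "tz": 0, "twist": 0, "claw": 1},
  {"tx": 0, "ty": 0, "tz": 0, "twist": 0, "claw": 1},
], squeeze=25)

```text
clock: 4.65
tcp_pos: [477.2, -6.9, 125.0]
tool_rot: [0.709, -0.036, 0.704, 0.032]
force: [0.8, 0.8, -0.0]
finger_gap: 0.498
```

Request:
drive_tool([
  {"tx": 0, "ty": 0, "tz": 0, "twist": 0, "claw": 1},
  {"tx": 0, "ty": 0, "tz": 0, "twist": 0, "claw": 1},
  {"tx": 0, "ty": 0, "tz": 0, "twist": 0, "claw": 1},
  {"tx": 0, "ty": 0, "tz": 0, "twist": 0, "claw": 1},
  {"tx": 0, "ty": 0, "tz": 0, "twist": 0, "claw": 1},
  {"tx": 0, "ty": 0, "tz": 0, "twist": 0, "claw": 1},
])

```text
clock: 5.25
tcp_pos: [477.6, -7.0, 125.0]
tool_rot: [0.709, -0.035, 0.703, 0.032]
force: [1.0, -0.2, 0.9]
finger_gap: 0.17
```

```bash
python3 -c "
from h import *
st()"
```

```text
t 5.25 tcp [477.6  -7.  125. ] jaw 5.5 axis [ 0.008 -0.004 -1.   ] F [ 1.  -0.2  0.9] gap 15.6 q [-0.01  0.23  2.03 -0.01  0.88 -0.11]
```

Gripped (gap 15.6 mm). Now slide the lid open 170 mm.

Request:
drive_tool([
  {"tx": 0, "ty": 0, "tz": 1.5, "twist": 0, "claw": 1},
  {"tx": 0, "ty": 0, "tz": 2, "twist": 0, "claw": 1},
  {"tx": 0, "ty": 0, "tz": 2, "twist": 0, "claw": 1},
  {"tx": 0, "ty": 0, "tz": 2, "twist": 0, "claw": 1},
  {"tx": 0, "ty": 0, "tz": 2, "twist": 0, "claw": 1},
  {"tx": 0, "ty": 0, "tz": 2, "twist": 0, "claw": 1},
  {"tx": 0, "ty": 0, "tz": 2, "twist": 0, "claw": 1},
  {"tx": 0, "ty": 0, "tz": 1.5, "twist": 0, "claw": 1},
  {"tx": 0, "ty": 0, "tz": 1, "twist": 0, "claw": 1},
  {"tx": 0, "ty": 0, "tz": 0, "twist": 0, "claw": 1},
])

```text
clock: 6.25
tcp_pos: [637.4, 6.1, 125.0]
tool_rot: [0.706, -0.037, 0.707, 0.031]
force: [2.0, 0.0, 2.0]
finger_gap: 0.17
```

```bash
python3 -c "
from h import *
rel(477.5+169.2,-7+16.3,122,5.5)"
```

```text
t 6.25 tcp [637.4   6.1 125. ] jaw 5.5 axis [-0.002 -0.008 -1.   ] F [2. 0. 2.] gap 15.7 q [ 0.01  0.46  1.68 -0.01  1.01 -0.08]
tx 0.3 ty,tz now (np.float64(0.23), np.float64(0.95)) ty,tz after twist (np.float64(0.23), np.float64(0.95)) twist -0.001
```

Request:
drive_tool([
  {"tx": 0, "ty": 0.2, "tz": 0.8, "twist": 0, "claw": 1},
  {"tx": 0, "ty": 0, "tz": 0.6, "twist": 0, "claw": 1},
  {"tx": 0, "ty": 0, "tz": 0, "twist": 0, "claw": 1},
])

```text
clock: 6.55
tcp_pos: [642.4, 6.5, 124.8]
tool_rot: [0.699, -0.038, 0.713, 0.03]
force: [2.1, 1.6, 1.9]
finger_gap: 0.169
```

Request:
drive_tool([
  {"tx": 0, "ty": 0, "tz": 0, "twist": 0, "claw": 0},
  {"tx": 0, "ty": 0, "tz": 0, "twist": 0, "claw": 0},
  {"tx": 0, "ty": 0, "tz": 0, "twist": 0, "claw": 0},
  {"tx": -2, "ty": 0, "tz": 0, "twist": 0, "claw": 0},
  {"tx": -3, "ty": 0, "tz": 0, "twist": 0, "claw": 0},
  {"tx": -3, "ty": 0, "tz": 0, "twist": 0, "claw": 0},
  {"tx": -2, "ty": -2, "tz": 0, "twist": -0.14, "claw": 0},
  {"tx": 0, "ty": -3, "tz": 0, "twist": -0.14, "claw": 0},
  {"tx": 0, "ty": -3, "tz": 0, "twist": -0.14, "claw": 0},
  {"tx": 0, "ty": 0, "tz": 0, "twist": -0.14, "claw": 0},
  {"tx": 0, "ty": 0, "tz": 0, "twist": -0.14, "claw": 0},
  {"tx": 0, "ty": 0, "tz": 0, "twist": -0.14, "claw": 0},
  {"tx": 0, "ty": 0, "tz": 0, "twist": -0.14, "claw": 0},
  {"tx": 0, "ty": 0, "tz": 0, "twist": -0.14, "claw": 0},
  {"tx": 0, "ty": 0, "tz": 0, "twist": -0.14, "claw": 0},
])

```text
clock: 8.05
tcp_pos: [663.4, -71.7, 226.9]
tool_rot: [0.531, -0.456, 0.548, 0.458]
force: [0.9, -0.4, 0.9]
finger_gap: 0.996
```

```bash
python3 -c "
from h import *
rel(495,-289.5,143,77.6)"
```

```text
t 8.05 tcp [663.4 -71.7 226.9] jaw 80.6 axis [-0.02  -0.014 -1.   ] F [ 0.9 -0.4  0.9] gap 91.7 q [-0.1   0.41  1.5  -0.02  1.24 -1.5 ]
tx 8.39 ty,tz now (np.float64(13.04), np.float64(-24.25)) ty,tz after twist (np.float64(11.77), np.float64(-24.89)) twist 0.052
```

Request:
drive_tool([
  {"tx": 0, "ty": 1.7, "tz": -3.6, "twist": 0.05, "claw": 0},
  {"tx": 0, "ty": 1.7, "tz": -3.6, "twist": 0, "claw": 0},
  {"tx": 0, "ty": 1.7, "tz": -3.6, "twist": 0, "claw": 0},
  {"tx": 0, "ty": 1.7, "tz": -3.6, "twist": 0, "claw": 0},
  {"tx": 0, "ty": 1.7, "tz": -3.6, "twist": 0, "claw": 0},
  {"tx": 0, "ty": 1.7, "tz": -3.6, "twist": 0, "claw": 0},
  {"tx": 0, "ty": 1.7, "tz": -3.6, "twist": 0, "claw": 0},
  {"tx": 0, "ty": 0, "tz": 0, "twist": 0, "claw": 0},
])

```text
clock: 8.85
tcp_pos: [490.7, -300.4, 231.4]
tool_rot: [0.54, -0.446, 0.557, 0.446]
force: [0.4, 1.2, -0.3]
finger_gap: 1.0
```

Run:
```python
from h import *
rel(495,-289.5,143,77.6);w=get('wrist');
cv2.imwrite('pics/w2.png',w['img'][:,:,::-1]);print(w['T'][:3,3],proj(w,[[495,-289.5,158],[495,-289.5,114]]).round())
```

```text
t 8.85 tcp [ 490.7 -300.4  231.4] jaw 78.2 axis [-0.019 -0.015 -1.   ] F [ 0.4  1.2 -0.3] gap 92.0 q [-0.54  0.26  1.71 -0.02  1.18 -1.89]
tx 8.84 ty,tz now (np.float64(-0.2), np.float64(1.15)) ty,tz after twist (np.float64(-0.18), np.float64(1.15)) twist 0.011
[ 414.47734118 -281.29822456  405.9417193 ] [[334. 213.]
 [332. 199.]]
```

View pics/w2.png

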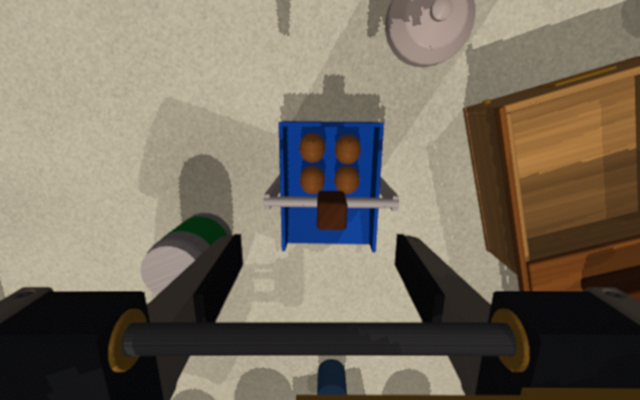

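The trug is square to the jaws. The block top is at (332,214), against a predicted (334,213), so I descend.

Request:
drive_tool([
  {"tx": 0, "ty": -0.2, "tz": 0.8, "twist": 0.01, "claw": 0},
  {"tx": 0, "ty": -0.1, "tz": 0.6, "twist": 0, "claw": 0},
  {"tx": 2.2, "ty": 0, "tz": 0, "twist": 0, "claw": 0},
  {"tx": 2.2, "ty": 0, "tz": 0, "twist": 0, "claw": 0},
  {"tx": 2.2, "ty": 0, "tz": 0, "twist": 0, "claw": 0},
  {"tx": 1.6, "ty": 0, "tz": 0, "twist": 0, "claw": 0},
  {"tx": 0, "ty": 0, "tz": 0, "twist": 0, "claw": 0.3},
])

```text
clock: 9.6
tcp_pos: [503.9, -276.9, 146.8]
tool_rot: [0.542, -0.446, 0.556, 0.445]
force: [1.1, -0.8, -0.0]
finger_gap: 0.937
```

```bash
python3 -c "
from h import *
rel(495,-289.5,143,77.6)"
```

```text
t 9.6 tcp [ 503.9 -276.9  146.8] jaw 78.1 axis [-0.014 -0.013 -1.   ] F [ 1.1 -0.8 -0. ] gap 86.2 q [-0.49  0.35  1.8  -0.02  1.   -1.85]
tx 0.38 ty,tz now (np.float64(0.61), np.float64(-1.42)) ty,tz after twist (np.float64(0.6), np.float64(-1.42)) twist 0.009
```

Request:
drive_tool([
  {"tx": 0.1, "ty": 0.4, "tz": -0.8, "twist": 0.005, "claw": 0.3},
  {"tx": 0.1, "ty": 0.1, "tz": -0.3, "twist": 0, "claw": 0.3},
  {"tx": 0, "ty": 0, "tz": 0, "twist": 0, "claw": 0.3},
])

```text
clock: 9.9
tcp_pos: [498.4, -285.5, 146.5]
tool_rot: [0.543, -0.446, 0.556, 0.444]
force: [0.5, -0.1, -1.0]
finger_gap: 0.705
```

```bash
python3 -c "
from h import *
rel(495,-289.5,143,77.6)"
```

```text
t 9.9 tcp [ 498.4 -285.5  146.5] jaw 78.0 axis [-0.012 -0.014 -1.   ] F [ 0.5 -0.1 -1. ] gap 64.8 q [-0.51  0.35  1.8  -0.02  1.   -1.86]
tx 0.35 ty,tz now (np.float64(0.25), np.float64(-0.46)) ty,tz after twist (np.float64(0.25), np.float64(-0.46)) twist 0.007
```

Request:
drive_tool([
  {"tx": 0.4, "ty": 0.25, "tz": -0.4, "twist": 0, "claw": 0.3},
  {"tx": 0.2, "ty": 0, "tz": 0, "twist": 0, "claw": 1},
  {"tx": 0, "ty": 0, "tz": 0, "twist": 0, "claw": 1},
  {"tx": 0, "ty": 0, "tz": 0, "twist": 0, "claw": 1},
  {"tx": 0, "ty": 0, "tz": 0, "twist": 0, "claw": 1},
  {"tx": 0, "ty": 0, "tz": 0, "twist": 0, "claw": 1},
  {"tx": 0, "ty": 0, "tz": 0, "twist": 0, "claw": 1},
], squeeze=50)

```text
clock: 10.6
tcp_pos: [495.6, -290.5, 142.1]
tool_rot: [0.544, -0.447, 0.556, 0.442]
force: [-0.7, -0.8, -1.0]
finger_gap: 0.275
```

```bash
python3 -c "
from h import *
rel(495,-289.5,143,77.6)"
```

```text
t 10.6 tcp [ 495.6 -290.5  142.1] jaw 77.9 axis [-0.009 -0.015 -1.   ] F [-0.7 -0.8 -1. ] gap 25.3 q [-0.52  0.35  1.81 -0.02  0.99 -1.87]
tx -0.09 ty,tz now (np.float64(0.08), np.float64(0.08)) ty,tz after twist (np.float64(0.08), np.float64(0.08)) twist 0.005
```

Request:
drive_tool([
  {"tx": -0.8, "ty": 0, "tz": 0, "twist": 0, "claw": 1},
  {"tx": -1.5, "ty": 0, "tz": 0, "twist": 0, "claw": 1},
  {"tx": -2, "ty": 0, "tz": 0, "twist": 0, "claw": 1},
  {"tx": -2, "ty": 0, "tz": 0, "twist": 0, "claw": 1},
  {"tx": -2, "ty": 0, "tz": 0, "twist": 0, "claw": 1},
  {"tx": -2, "ty": 0, "tz": 0, "twist": 0, "claw": 1},
  {"tx": -1.5, "ty": 0, "tz": 0, "twist": 0, "claw": 1},
  {"tx": -0.8, "ty": 0, "tz": 0, "twist": 0, "claw": 1},
  {"tx": 0, "ty": 0, "tz": 0, "twist": -0.08, "claw": 1},
  {"tx": 0, "ty": 0, "tz": 0, "twist": -0.08, "claw": 1},
  {"tx": 0, "ty": 0, "tz": 0, "twist": -0.08, "claw": 1},
  {"tx": 0, "ty": 0, "tz": 0, "twist": -0.07, "claw": 1},
  {"tx": 0, "ty": 0, "tz": 0, "twist": 0, "claw": 1},
])

```text
clock: 11.9
tcp_pos: [493.3, -285.2, 272.7]
tool_rot: [0.465, -0.525, 0.478, 0.529]
force: [0.9, -0.8, -3.0]
finger_gap: 0.276
```

```bash
python3 -c "
from h import *
rel(499.3,-6.3,250,95.5)"
```

```text
t 11.9 tcp [ 493.3 -285.2  272.7] jaw 96.4 axis [-0.018 -0.009 -1.   ] F [ 0.9 -0.8 -3. ] gap 25.4 q [-0.52  0.22  1.67 -0.02  1.26 -2.19]
tx 2.27 ty,tz now (np.float64(-3.7), np.float64(27.65)) ty,tz after twist (np.float64(-3.27), np.float64(27.71)) twist 0.015
```

Request:
drive_tool([
  {"tx": 0, "ty": -0.2, "tz": 1.0, "twist": 0.01, "claw": 1},
  {"tx": 0, "ty": -0.25, "tz": 1.8, "twist": 0, "claw": 1},
  {"tx": 0, "ty": -0.3, "tz": 2.4, "twist": 0, "claw": 1},
  {"tx": 0, "ty": -0.3, "tz": 2.6, "twist": 0, "claw": 1},
  {"tx": 0, "ty": -0.3, "tz": 2.6, "twist": 0, "claw": 1},
  {"tx": 0, "ty": -0.3, "tz": 2.6, "twist": 0, "claw": 1},
  {"tx": 0, "ty": -0.3, "tz": 2.6, "twist": 0, "claw": 1},
  {"tx": 0, "ty": -0.3, "tz": 2.6, "twist": 0, "claw": 1},
  {"tx": 0, "ty": -0.3, "tz": 2.6, "twist": 0, "claw": 1},
  {"tx": 0, "ty": -0.3, "tz": 2.4, "twist": 0, "claw": 1},
  {"tx": 0, "ty": -0.2, "tz": 1.8, "twist": 0, "claw": 1},
  {"tx": 0, "ty": 0, "tz": 1.2, "twist": 0, "claw": 1},
  {"tx": 0, "ty": 0, "tz": 0.6, "twist": 0, "claw": 1},
  {"tx": 0, "ty": 0, "tz": 0, "twist": 0, "claw": 1},
])

```text
clock: 13.3
tcp_pos: [496.2, 2.8, 268.3]
tool_rot: [0.476, -0.512, 0.489, 0.521]
force: [1.0, -0.4, -3.0]
finger_gap: 0.277
```

Run:
```python
from h import *
rel(499.3,-6.3,240,95.5);s=get('scene','s2')
a=cv2.resize(s['img'][110:310,180:450][:,:,::-1],None,fx=2.6,fy=2.6,interpolation=cv2.INTER_CUBIC);cv2.imwrite('pics/s2c.png',a)
```

```text
t 13.3 tcp [496.2   2.8 268.3] jaw 93.9 axis [-0.023 -0.005 -1.   ] F [ 1.  -0.4 -3. ] gap 25.5 q [ 0.01  0.11  1.82 -0.01  1.24 -1.63]
tx 2.83 ty,tz now (np.float64(-0.25), np.float64(-0.93)) ty,tz after twist (np.float64(-0.23), np.float64(-0.93)) twist -0.028
```

View pics/s2c.png

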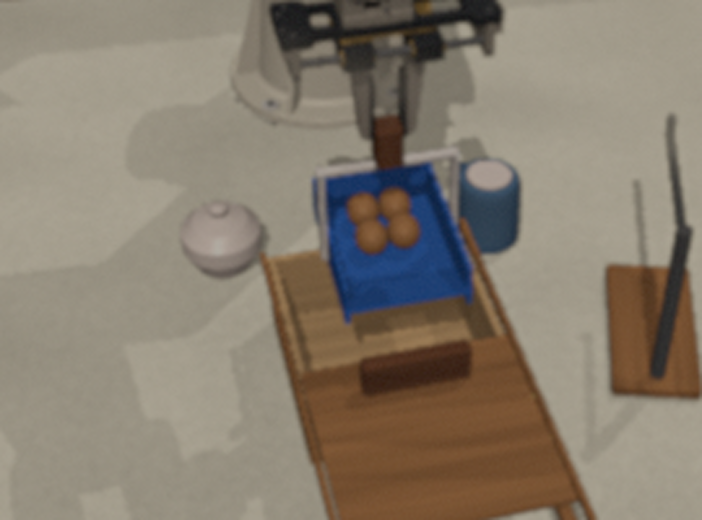

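Request:
drive_tool([
  {"tx": 0.8, "ty": -0.2, "tz": -0.5, "twist": -0.028, "claw": 1},
  {"tx": 1.0, "ty": -0.1, "tz": -0.4, "twist": 0, "claw": 1},
  {"tx": 1.0, "ty": 0, "tz": 0, "twist": 0, "claw": 1},
  {"tx": 0, "ty": 0, "tz": 0, "twist": 0, "claw": 1},
])

```text
clock: 13.75
tcp_pos: [499.3, -9.3, 238.7]
tool_rot: [0.47, -0.518, 0.484, 0.527]
force: [-1.0, 0.1, -3.4]
finger_gap: 0.274
```

```bash
cat >> h.py <<'E'
def binrel(p):
    a=np.radians(5.5);d=np.array(p[:2])-[535.1,-2.8]
    x,y=np.cos(a)*d[0]+np.sin(a)*d[1],-np.sin(a)*d[0]+np.cos(a)*d[1];D=x+96;H=p[2]-90
    q=D*D+H*H-142**2;print('bin x,y,z',round(x,1),round(y,1),round(p[2],1),'D,H',round(D,1),round(H,1),end=' ')
    if q>0: pp=-q**.5;print('p',round(pp,1),'theta',np.degrees(np.arctan2(D,H)-np.arctan2(-pp,142)).round(1))
    else: print('inside')
E
python3 -c "
from h import *
rel(499.3,-6.3,232,95.5);binrel(st()['tcp_pos'])"
```

```text
t 13.75 tcp [499.3  -9.3 238.7] jaw 95.3 axis [-0.023 -0.006 -1.   ] F [-1.   0.1 -3.4] gap 25.2 q [-0.02  0.14  1.85 -0.01  1.18 -1.68]
tx 0.67 ty,tz now (np.float64(-0.03), np.float64(0.3)) ty,tz after twist (np.float64(-0.03), np.float64(0.3)) twist -0.004
t 13.75 tcp [499.3  -9.3 238.7] jaw 95.3 axis [-0.023 -0.006 -1.   ] F [-1.   0.1 -3.4] gap 25.2 q [-0.02  0.14  1.85 -0.01  1.18 -1.68]
bin x,y,z -36.3 -3.1 238.7 D,H 59.7 148.7 p -74.2 theta -5.7
```

Contact comes next: lighter squeeze, then down along the arc to about 15°.

Request:
drive_tool([
  {"tx": 0.0, "ty": 0, "tz": 0.2, "twist": 0, "claw": 1},
  {"tx": 0.6, "ty": -0.3, "tz": 0, "twist": 0, "claw": 1},
  {"tx": 0.6, "ty": -0.8, "tz": 0, "twist": 0, "claw": 1},
  {"tx": 0.6, "ty": -0.8, "tz": 0, "twist": 0, "claw": 1},
  {"tx": 0.6, "ty": -0.8, "tz": 0, "twist": 0, "claw": 1},
  {"tx": 0, "ty": 0, "tz": 0, "twist": 0, "claw": 1},
], squeeze=15)

```text
clock: 14.35
tcp_pos: [531.9, -4.2, 214.9]
tool_rot: [0.472, -0.519, 0.482, 0.524]
force: [1.7, -0.2, 0.4]
finger_gap: 0.278
```

```bash
python3 -c "
from h import *
o=st();binrel(o['tcp_pos']);print(o['ft_torque'])"
```

```text
t 14.35 tcp [531.9  -4.2 214.9] jaw 95.1 axis [-0.014 -0.005 -1.   ] F [ 1.7 -0.2  0.4] gap 25.6 q [-0.01  0.21  1.82 -0.01  1.13 -1.67]
bin x,y,z -3.3 -1.1 214.9 D,H 92.7 124.9 p -63.4 theta 12.5
[ 0.15592767 -0.1302014  -0.02316986]
```

Request:
drive_tool([
  {"tx": 0.6, "ty": -0.6, "tz": 0, "twist": 0, "claw": 1},
  {"tx": 0.7, "ty": -0.7, "tz": 0, "twist": 0, "claw": 1},
  {"tx": 0.7, "ty": -0.6, "tz": 0, "twist": 0, "claw": 1},
  {"tx": 0.7, "ty": -0.6, "tz": 0, "twist": 0, "claw": 1},
  {"tx": 0.6, "ty": -0.3, "tz": 0, "twist": 0, "claw": 1},
  {"tx": 0, "ty": 0, "tz": 0, "twist": 0, "claw": 1},
])

```text
clock: 14.95
tcp_pos: [567.3, -1.5, 180.7]
tool_rot: [-0.475, 0.522, -0.479, -0.522]
force: [3.0, 1.0, 1.9]
finger_gap: 0.284
```

Run:
```python
from h import *
o=st();binrel(o['tcp_pos']);print(o['ft_torque'])
s=get('scene','s3')
a=cv2.resize(s['img'][110:310,180:450][:,:,::-1],None,fx=2.6,fy=2.6,interpolation=cv2.INTER_CUBIC);cv2.imwrite('pics/s3c.png',a)
```

```text
t 14.95 tcp [567.3  -1.5 180.7] jaw 95.1 axis [-0.004 -0.005 -1.   ] F [3.  1.  1.9] gap 26.1 q [-0.    0.3   1.78 -0.01  1.06 -1.66]
bin x,y,z 32.2 -1.8 180.7 D,H 128.2 90.7 p -67.0 theta 29.4
[ 0.21370331 -0.50267053 -0.01655676]
```

View pics/s3c.png

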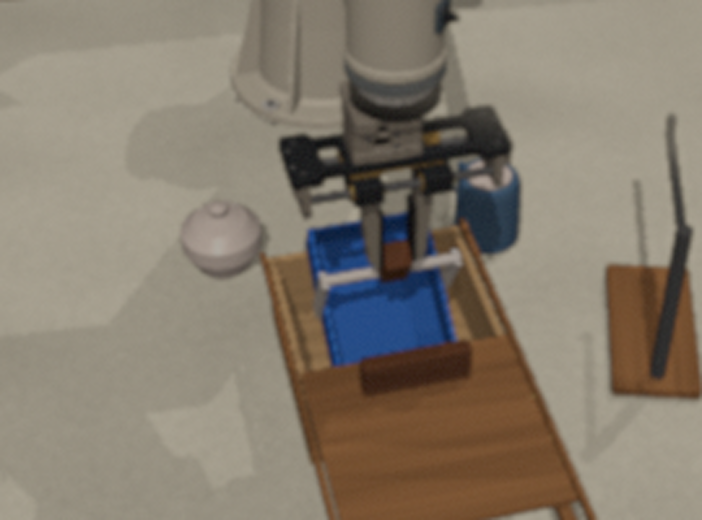

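The trug is tilted about 30° and the tray looks empty. I'll hold the tilt with a firmer grip, lift, and check.

Request:
drive_tool([
  {"tx": 0.3, "ty": 0, "tz": 0, "twist": 0, "claw": 1},
  {"tx": 0, "ty": 0, "tz": 0, "twist": 0, "claw": 1},
  {"tx": 0, "ty": 0, "tz": 0, "twist": 0, "claw": 1},
  {"tx": -1, "ty": 0, "tz": 0, "twist": 0, "claw": 1},
  {"tx": -2, "ty": 0, "tz": 0, "twist": 0, "claw": 1},
  {"tx": -2, "ty": 0, "tz": 0, "twist": 0, "claw": 1},
  {"tx": -2, "ty": 0, "tz": 0, "twist": 0, "claw": 1},
  {"tx": -2, "ty": 0, "tz": 0, "twist": 0, "claw": 1},
  {"tx": -2, "ty": 0, "tz": 0, "twist": 0, "claw": 1},
  {"tx": -1, "ty": 0, "tz": 0, "twist": 0, "claw": 1},
  {"tx": 0, "ty": 0, "tz": 0, "twist": 0, "claw": 1},
], squeeze=50)

```text
clock: 16.1
tcp_pos: [557.6, -2.1, 296.4]
tool_rot: [0.468, -0.516, 0.486, 0.528]
force: [0.5, 0.4, -3.5]
finger_gap: 0.278
```

Run:
```python
from h import *
o=st();binrel(o['tcp_pos']);print(o['ft_torque'])
s=get('scene');t=get('top')
a=cv2.resize(s['img'][110:310,230:430][:,:,::-1],(400,400),interpolation=cv2.INTER_CUBIC)
b=cv2.resize(t['img'][60:260,220:420][:,:,::-1],(400,400),interpolation=cv2.INTER_CUBIC)
cv2.imwrite('pics/m4.png',np.hstack([a,b]))
```

```text
t 16.1 tcp [557.6  -2.1 296.4] jaw 95.2 axis [-0.029 -0.007 -1.   ] F [ 0.5  0.4 -3.5] gap 25.6 q [-0.    0.19  1.66 -0.01  1.32 -1.66]
bin x,y,z 22.4 -1.5 296.4 D,H 118.4 206.4 p -191.0 theta -23.5
[ 0.10231583 -0.37560535  0.03308714]
```

View pics/m4.png

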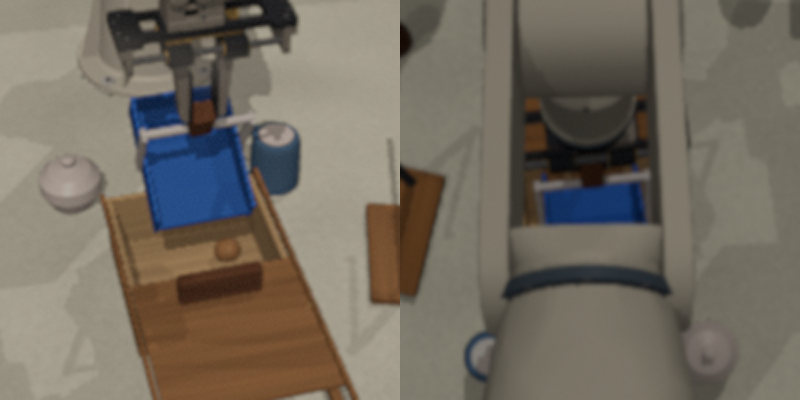

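The tilt held. One nut is visible in the bin at (228,250) in the scene half, and the visible part of the tray is empty. I'll loosen the grip so the trug swings level, then count nuts by colour.

Request:
drive_tool([
  {"tx": 0, "ty": 0, "tz": 0, "twist": 0, "claw": 1},
  {"tx": 0, "ty": 0, "tz": 0, "twist": 0, "claw": 1},
  {"tx": 0, "ty": 0, "tz": 0, "twist": 0, "claw": 1},
  {"tx": 0, "ty": 0, "tz": 0, "twist": 0, "claw": 1},
], squeeze=8)

```text
clock: 16.6
tcp_pos: [555.1, -2.1, 291.2]
tool_rot: [0.466, -0.514, 0.488, 0.53]
force: [0.7, -0.5, -1.8]
finger_gap: 0.277
```

```bash
cat >> h.py <<'E'
def nuts(d,box):
    x0,y0,x1,y1=box;im=d['img'][y0:y1,x0:x1].astype(int);r,g,b=im[...,0],im[...,1],im[...,2]
    bl=((b>1.5*r)&(b>60)).astype(np.uint8)
    ys,xs=np.nonzero(bl);print('blue',bl.sum(),xs.min()+x0,xs.max()+x0,ys.min()+y0,ys.max()+y0)
E
python3 - <<'E'
from h import *
o=st();print(o['ft_torque']);s=get('scene','s5')
nuts(s,(270,130,360,260))
d=cv2.imread('pics/scene0.png')[:,:,::-1]
print('nut colours',d[240,213],d[249,210],'block',d[216,210],'lid',d[235,330])
E
```

```text
t 16.6 tcp [555.1  -2.1 291.2] jaw 95.2 axis [-0.038 -0.007 -0.999] F [ 0.7 -0.5 -1.8] gap 25.5 q [-0.    0.2   1.66 -0.01  1.32 -1.66]
[ 0.06064543 -0.35176418  0.0442525 ]
blue 2679 301 359 182 245
nut colours [113  77  47] [125  87  55] block [68 43 30] lid [117  80  48]
```

```bash
cat >> h.py <<'E'
def trugpts(tcp,yaw,th,pts,h=142):
    t=np.radians(th);a=np.radians(yaw);out=[]
    for x,y,z in pts:
        z=z-h;X=x*np.cos(t)+z*np.sin(t);Z=-x*np.sin(t)+z*np.cos(t)
        out.append([tcp[0]+X*np.cos(a)-y*np.sin(a),tcp[1]+X*np.sin(a)+y*np.cos(a),tcp[2]+Z])
    return np.array(out)
E
python3 - <<'E'
from h import *
o=status.get_obs();s=get('scene','s6')
for th in(0,10,20,30): print(th,proj(s,trugpts(o['tcp_pos'],5.2,th,[(85,60,18),(85,-60,18),(-75,60,45),(-75,-60,45),(0,63,112),(0,-63,112)])).round(0).tolist())
im=s['img'].astype(int);r,b=im[...,0],im[...,2];m=((b>1.5*r)&(b>50)).astype(np.uint8);m[:,355:]=0
n,l,stt,c=cv2.connectedComponentsWithStats(m);i=1+np.argmax(stt[1:,4]*(stt[1:,1]<260)*(stt[1:,0]>260));print(stt[i])
k=np.argwhere(l==i)[:,::-1].astype(np.float32);print(cv2.boxPoints(cv2.minAreaRect(k)).round())
a=cv2.resize(s['img'][110:270,240:400][:,:,::-1],(500,500),interpolation=cv2.INTER_CUBIC);cv2.imwrite('pics/s6c.png',a)
E
```

```text
0 [[366.0, 231.0], [314.0, 240.0], [347.0, 179.0], [299.0, 187.0], [357.0, 176.0], [303.0, 185.0]]
10 [[362.0, 228.0], [312.0, 237.0], [345.0, 170.0], [297.0, 178.0], [357.0, 174.0], [303.0, 183.0]]
20 [[359.0, 224.0], [310.0, 233.0], [344.0, 162.0], [296.0, 170.0], [356.0, 172.0], [302.0, 181.0]]
30 [[356.0, 218.0], [308.0, 226.0], [343.0, 153.0], [295.0, 161.0], [355.0, 170.0], [302.0, 179.0]]
[ 307  182   48   64 2511]
[[302. 189.]
 [351. 181.]
 [361. 237.]
 [312. 246.]]
```

Run:
```python
from h import *
s=cv2.imread('pics/s6.png')[:,:,::-1].astype(int);r,b=s[...,0],s[...,2]
m=np.zeros(r.shape,np.uint8);cv2.fillPoly(m,[np.array([[306,191],[348,184],[360,232],[314,240]])],1)
br=(r>1.4*b)&(m>0);print('brown px in tray',br.sum(),np.argwhere(br)[:40:4].tolist(),'of',m.sum())
o=cv2.imread('pics/s2.png')[:,:,::-1].astype(int);r,b=o[...,0],o[...,2]
m[:]=0;cv2.fillPoly(m,[np.array([[306,178],[348,172],[360,220],[314,228]])],1);print('same before pour',((r>1.4*b)&(m>0)).sum())
```

```text
brown px in tray 0 [] of 2293
same before pour 453
```

View pics/s6c.png

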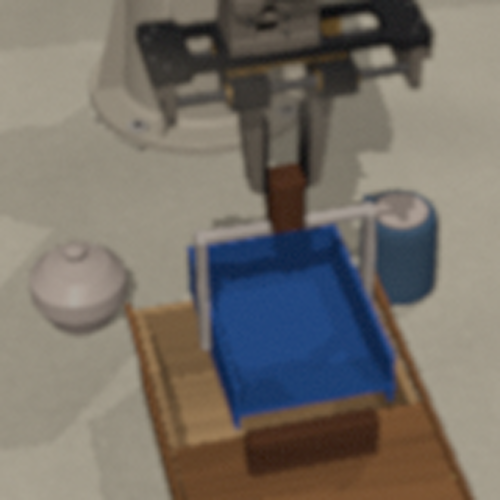

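The trug is level and empty. Next, carry it towards the stand.

Request:
drive_tool([
  {"tx": 0, "ty": 0, "tz": 0, "twist": 0, "claw": 1},
  {"tx": 0, "ty": 1.0, "tz": 0.2, "twist": 0, "claw": 1},
  {"tx": 0, "ty": 1.8, "tz": 0.4, "twist": 0, "claw": 1},
  {"tx": 0, "ty": 2.4, "tz": 0.5, "twist": 0, "claw": 1},
  {"tx": 0, "ty": 2.4, "tz": 0.5, "twist": 0, "claw": 1},
  {"tx": 0, "ty": 2.4, "tz": 0.5, "twist": 0, "claw": 1},
  {"tx": 0, "ty": 2.4, "tz": 0.5, "twist": 0.04, "claw": 1},
  {"tx": 0, "ty": 2.4, "tz": 0.5, "twist": 0.05, "claw": 1},
  {"tx": 0, "ty": 2.2, "tz": 0.5, "twist": 0.06, "claw": 1},
  {"tx": 0, "ty": 1.6, "tz": 1.0, "twist": 0.06, "claw": 1},
  {"tx": 0, "ty": 1.0, "tz": 1.5, "twist": 0.06, "claw": 1},
  {"tx": 0, "ty": 0, "tz": 2.0, "twist": 0.05, "claw": 1},
  {"tx": 0, "ty": 0, "tz": 2.4, "twist": 0, "claw": 1},
  {"tx": 0, "ty": 0, "tz": 2.4, "twist": 0, "claw": 1},
  {"tx": 0, "ty": 0, "tz": 2.4, "twist": 0, "claw": 1},
  {"tx": 0, "ty": 0, "tz": 2.0, "twist": 0, "claw": 1},
  {"tx": 0, "ty": 0, "tz": 1.0, "twist": 0, "claw": 1},
  {"tx": 0, "ty": 0, "tz": 0, "twist": 0, "claw": 1},
], squeeze=50)

```text
clock: 18.5
tcp_pos: [368.6, 171.7, 296.8]
tool_rot: [0.546, -0.429, 0.569, 0.441]
force: [-0.2, -0.1, -2.9]
finger_gap: 0.28
```

```bash
python3 -c "
from h import *
rel(325.6,322.5,265,76)"
```

```text
t 18.5 tcp [368.6 171.7 296.8] jaw 76.0 axis [-0.036 -0.006 -0.999] F [-0.2 -0.1 -2.9] gap 25.7 q [ 0.42 -0.06  1.93  0.01  1.31 -0.9 ]
tx 3.18 ty,tz now (np.float64(7.83), np.float64(13.59)) ty,tz after twist (np.float64(7.82), np.float64(13.59)) twist -0.001
```

Request:
drive_tool([
  {"tx": 0, "ty": 0.6, "tz": 1.0, "twist": 0, "claw": 1},
  {"tx": 0, "ty": 1.2, "tz": 2.0, "twist": 0, "claw": 1},
  {"tx": 0, "ty": 1.4, "tz": 2.4, "twist": 0, "claw": 1},
  {"tx": 0.5, "ty": 1.4, "tz": 2.4, "twist": 0, "claw": 1},
  {"tx": 0.8, "ty": 1.3, "tz": 2.2, "twist": 0, "claw": 1},
  {"tx": 0.8, "ty": 1.0, "tz": 1.8, "twist": 0, "claw": 1},
  {"tx": 0.6, "ty": 0.5, "tz": 1.0, "twist": 0, "claw": 1},
  {"tx": 0, "ty": 0, "tz": 0, "twist": 0, "claw": 1},
])

```text
clock: 19.3
tcp_pos: [322.2, 312.8, 269.5]
tool_rot: [0.546, -0.428, 0.572, 0.438]
force: [0.7, 0.6, -1.2]
finger_gap: 0.275
```

Run:
```python
from h import *
rel(325.6,322.5,263,76)
t=get('top','t7');s=get('scene','s7')
a=cv2.resize(t['img'][115:255,160:270][:,:,::-1],(390,496),interpolation=cv2.INTER_CUBIC)
b=cv2.resize(s['img'][130:280,370:500][:,:,::-1],(410,473),interpolation=cv2.INTER_CUBIC);b=cv2.copyMakeBorder(b,0,23,0,0,0)
cv2.imwrite('pics/m7.png',np.hstack([a,b]))
```

```text
t 19.3 tcp [322.2 312.8 269.5] jaw 75.5 axis [-0.037 -0.012 -0.999] F [ 0.7  0.6 -1.2] gap 25.3 q [ 0.75  0.03  1.9   0.02  1.25 -0.57]
tx 0.65 ty,tz now (np.float64(-0.09), np.float64(1.02)) ty,tz after twist (np.float64(-0.09), np.float64(1.02)) twist -0.008
```

View pics/m7.png

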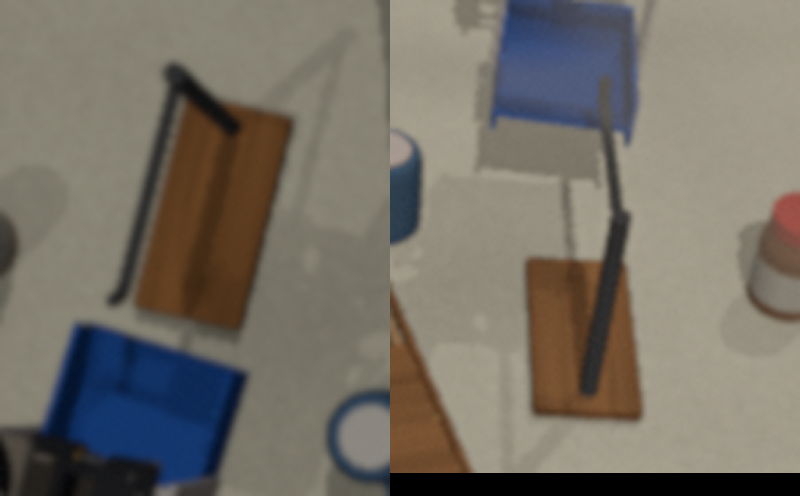

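Top half: the peg runs from the post top at (175,72) to the tip at (116,298), with the trug's front corners at (80,325) and (244,375). Scene half: peg tip at (605,78), post top at (622,213). Triangulating.

Run:
```python
from h import *
o=st();t=viewer.get_image('top');s=viewer.get_image('scene')
A=lambda u,v:(160+u/3.545-.36,115+v/3.545-.36);B=lambda u,v:(370+(u-390)/3.154-.34,130+v/3.154-.34)
for n,a,b,z in(('tip',(116,298),(605,80),216),('post',(174,73),(622,214),206)):
    P,e=two(t,A(*a),s,B(*b));print(n,P.round(1),e.round(1),'onz',onz(t,*A(*a),z).round(1),onz(s,*B(*b),z).round(1))
# peg line: two mid-points at z=200
for p in((134,230),(160,130)): print('peg',onz(t,*A(*p),200).round(1))
for th in(-10,-5,0,5): print(th,'top',[((q-[160,115])*3.545).round().tolist() for q in proj(t,trugpts(o['tcp_pos'],-14.5,th,[(85,60,45),(85,-60,45)]))],'scene',[((q-[370,130])*3.154+[390,0]).round().tolist() for q in proj(s,trugpts(o['tcp_pos'],-14.5,th,[(85,60,45),(85,-60,45),(85,60,18),(85,-60,18)]))])
```

```text
t 19.4 tcp [322.9 312.  270.2] jaw 75.5 axis [-0.036 -0.012 -0.999] F [ 0.4  0.  -2.6] gap 25.8 q [ 0.75  0.03  1.89  0.02  1.25 -0.57]
tip [441.5 294.3 212.4] 0.9 onz [441.1 292.8 216. ] [446.  292.8 216. ]
post [596.3 256.8 207.2] 1.0 onz [596.5 256.6 206. ] [594.9 258.  206. ]
peg [489.  285.2 200. ]
peg [558.1 267.6 200. ]
-10 top [[51.0, 310.0], [218.0, 350.0]] scene [[656.0, 91.0], [511.0, 83.0], [651.0, 120.0], [508.0, 112.0]]
-5 top [[52.0, 321.0], [218.0, 361.0]] scene [[653.0, 94.0], [509.0, 86.0], [649.0, 121.0], [507.0, 113.0]]
0 top [[53.0, 333.0], [218.0, 373.0]] scene [[651.0, 95.0], [508.0, 88.0], [646.0, 121.0], [505.0, 113.0]]
5 top [[53.0, 346.0], [217.0, 385.0]] scene [[649.0, 96.0], [507.0, 88.0], [644.0, 119.0], [504.0, 112.0]]
```

Run:
```python
from h import *
o=status.get_obs();s=get('scene','s8');w=get('wrist','w8')
im=s['img'].astype(int)
for y in(-50,-35,35,50):
  for h in (142,150,158):
    print(y,h,proj(s,trugpts(o['tcp_pos'],-16,0,[(0,y,112)],h)).round(1).tolist(),end=' ')
  u,v=proj(s,trugpts(o['tcp_pos'],-16,0,[(0,y,112)]))[0].round().astype(int)
  print('\n',v-10,[tuple(im[k,u]) for k in range(v-10,v+16)])
print('wrist pred bar ends',proj(w,trugpts(o['tcp_pos'],-16,0,[(0,-63,112),(0,63,112),(0,-63,102),(0,63,102)])).round().tolist(),'peg',proj(w,[[441.5,294.3,212],[590,258,200]]).round().tolist())
cv2.imwrite('pics/m8.png',np.vstack([w['img'][:,:,::-1][100:400],cv2.resize(s['img'][110:230,360:510][:,:,::-1],(375,300),interpolation=cv2.INTER_CUBIC)[:, :].copy() if 0 else cv2.copyMakeBorder(cv2.resize(s['img'][90:210,350:510][:,:,::-1],(400,300),interpolation=cv2.INTER_CUBIC),0,0,0,240,0)]))
```

```text
-50 142 [[412.7, 119.1]] -50 150 [[412.4, 121.6]] -50 158 [[412.1, 124.1]] 
 109 [(np.int64(118), np.int64(112), np.int64(100)), (np.int64(123), np.int64(117), np.int64(105)), (np.int64(124), np.int64(119), np.int64(106)), (np.int64(125), np.int64(120), np.int64(107)), (np.int64(126), np.int64(120), np.int64(108)), (np.int64(126), np.int64(119), np.int64(107)), (np.int64(127), np.int64(122), np.int64(109)), (np.int64(128), np.int64(122), np.int64(110)), (np.int64(137), np.int64(130), np.int64(119)), (np.int64(148), np.int64(140), np.int64(131)), (np.int64(149), np.int64(141), np.int64(133)), (np.int64(136), np.int64(129), np.int64(121)), (np.int64(122), np.int64(116), np.int64(107)), (np.int64(121), np.int64(115), np.int64(103)), (np.int64(123), np.int64(118), np.int64(105)), (np.int64(124), np.int64(119), np.int64(105)), (np.int64(124), np.int64(118), np.int64(105)), (np.int64(116), np.int64(113), np.int64(109)), (np.int64(100), np.int64(103), np.int64(118)), (np.int64(73), np.int64(85), np.int64(117)), (np.int64(58), np.int64(72), np.int64(109)), (np.int64(54), np.int64(68), np.int
[... 3483 characters left out ...]
p.int64(119)), (np.int64(136), np.int64(130), np.int64(118)), (np.int64(151), np.int64(144), np.int64(129)), (np.int64(154), np.int64(147), np.int64(132)), (np.int64(154), np.int64(146), np.int64(132)), (np.int64(149), np.int64(143), np.int64(129)), (np.int64(146), np.int64(140), np.int64(126)), (np.int64(142), np.int64(136), np.int64(123)), (np.int64(140), np.int64(133), np.int64(121)), (np.int64(137), np.int64(131), np.int64(118)), (np.int64(134), np.int64(127), np.int64(116)), (np.int64(132), np.int64(125), np.int64(114)), (np.int64(127), np.int64(121), np.int64(110))]
wrist pred bar ends [[230.0, 228.0], [409.0, 233.0], [234.0, 223.0], [406.0, 228.0]] peg [[334.0, 345.0], [334.0, 462.0]]
```

View pics/m8.png

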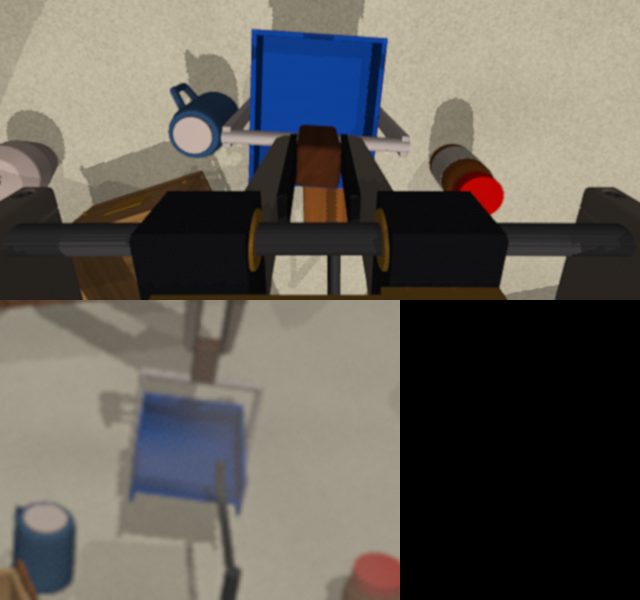

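The wrist half shows the block between the pads with the hoop bar from (225,137) to (408,147). The scene half shows the bar sloping slightly, so the trug has rolled about 4° in the grip and slipped about 4 mm. That is within clearance: the bar's underside is at about 231 mm and the peg tip at 216 mm. Aligning with the peg line.

Request:
drive_tool([
  {"tx": 0, "ty": 0, "tz": 0.7, "twist": -0.01, "claw": 1},
  {"tx": 0, "ty": 0, "tz": 0.5, "twist": 0, "claw": 1},
  {"tx": 0, "ty": 0, "tz": 0, "twist": 0, "claw": 1},
])

```text
clock: 19.9
tcp_pos: [327.6, 323.9, 271.1]
tool_rot: [0.546, -0.43, 0.569, 0.44]
force: [-0.1, -0.3, -2.7]
finger_gap: 0.274
```

```bash
python3 -c "
from h import *
rel(477,288,268,76)"
```

```text
t 19.9 tcp [327.6 323.9 271.1] jaw 75.9 axis [-0.035 -0.01  -0.999] F [-0.1 -0.3 -2.7] gap 25.3 q [ 0.76  0.05  1.87  0.02  1.25 -0.57]
tx 0.31 ty,tz now (np.float64(-15.37), np.float64(0.16)) ty,tz after twist (np.float64(-15.37), np.float64(0.13)) twist -0.002
```

Request:
drive_tool([
  {"tx": 0, "ty": -0.8, "tz": 0, "twist": 0, "claw": 1},
  {"tx": 0, "ty": -1.5, "tz": 0, "twist": 0, "claw": 1},
  {"tx": -0.1, "ty": -1.5, "tz": 0, "twist": 0, "claw": 1},
  {"tx": 0, "ty": -1.5, "tz": 0, "twist": 0, "claw": 1},
  {"tx": -0.1, "ty": -1.5, "tz": 0, "twist": 0, "claw": 1},
  {"tx": 0, "ty": -0.8, "tz": 0, "twist": 0, "claw": 1},
  {"tx": 0, "ty": 0, "tz": 0, "twist": 0, "claw": 1},
])

```text
clock: 20.6
tcp_pos: [409.6, 303.0, 270.3]
tool_rot: [0.546, -0.43, 0.569, 0.439]
force: [-0.2, 0.4, -3.8]
finger_gap: 0.279
```

```bash
python3 -c "
from h import *
rel(477,288,268,76)"
```

```text
t 20.6 tcp [409.6 303.  270.3] jaw 75.9 axis [-0.034 -0.011 -0.999] F [-0.2  0.4 -3.8] gap 25.6 q [ 0.63  0.14  1.78  0.01  1.26 -0.7 ]
tx 0.23 ty,tz now (np.float64(-6.9), np.float64(0.2)) ty,tz after twist (np.float64(-6.9), np.float64(0.18)) twist -0.002
```

No contact so far; continue to the seat.

Request:
drive_tool([
  {"tx": -0.1, "ty": -0.8, "tz": 0.1, "twist": 0, "claw": 1},
  {"tx": 0, "ty": -1.4, "tz": 0.1, "twist": 0, "claw": 1},
  {"tx": -0.1, "ty": -1.4, "tz": 0, "twist": 0, "claw": 1},
  {"tx": 0, "ty": -1.4, "tz": 0, "twist": 0, "claw": 1},
  {"tx": 0, "ty": -1.2, "tz": 0, "twist": 0, "claw": 1},
  {"tx": 0, "ty": -0.5, "tz": 0, "twist": 0, "claw": 1},
  {"tx": 0, "ty": 0, "tz": 0, "twist": 0, "claw": 1},
])

```text
clock: 21.3
tcp_pos: [481.0, 287.1, 269.9]
tool_rot: [0.546, -0.43, 0.57, 0.439]
force: [0.5, 0.5, -3.0]
finger_gap: 0.277
```

Run:
```python
from h import *
o=st();rel(477,288,239,76);t=get('top','t9');s=get('scene','s9')
im=s['img'].astype(int)
for y in(-45,-35,35,45):
  best=[]
  for dz in np.arange(-14,15,1.):
    p=trugpts(o['tcp_pos'],-14,0,[(0,y,112+dz)],146);u,v=proj(s,p)[0]
    best.append(int(cv2.getRectSubPix(s['img'],(1,1),(float(u),float(v))).sum()))
  print(y,best)
```

```text
t 21.3 tcp [481.  287.1 269.9] jaw 75.9 axis [-0.035 -0.011 -0.999] F [ 0.5  0.5 -3. ] gap 25.5 q [ 0.53  0.22  1.68  0.01  1.28 -0.8 ]
t 21.3 tcp [481.  287.1 269.9] jaw 75.9 axis [-0.035 -0.011 -0.999] F [ 0.5  0.5 -3. ] gap 25.5 q [ 0.53  0.22  1.68  0.01  1.28 -0.8 ]
tx 3.09 ty,tz now (np.float64(0.41), np.float64(-0.01)) ty,tz after twist (np.float64(0.41), np.float64(-0.01)) twist -0.002
-45 [327, 338, 349, 354, 356, 358, 359, 357, 355, 355, 355, 357, 361, 374, 385, 397, 411, 424, 435, 438, 441, 441, 432, 421, 411, 399, 387, 375, 372]
-35 [340, 346, 352, 358, 358, 358, 359, 357, 354, 352, 354, 357, 361, 373, 388, 403, 413, 420, 426, 426, 420, 414, 404, 393, 380, 372, 368, 363, 361]
35 [434, 429, 420, 411, 400, 401, 402, 405, 413, 423, 433, 441, 446, 451, 451, 450, 448, 447, 446, 443, 442, 442, 442, 442, 442, 444, 444, 445, 445]
45 [425, 416, 407, 401, 396, 396, 406, 417, 429, 438, 446, 455, 454, 453, 451, 447, 445, 441, 443, 444, 446, 447, 445, 445, 445, 445, 443, 445, 446]
```

Request:
drive_tool([
  {"tx": 0.6, "ty": 0.3, "tz": 0, "twist": 0, "claw": 1},
  {"tx": 0.8, "ty": 0, "tz": 0, "twist": 0, "claw": 1},
  {"tx": 0.8, "ty": 0, "tz": 0, "twist": 0, "claw": 1},
  {"tx": 0.5, "ty": 0, "tz": 0, "twist": 0, "claw": 1},
  {"tx": 0, "ty": 0, "tz": 0, "twist": 0, "claw": 1},
])

```text
clock: 21.9
tcp_pos: [473.8, 288.1, 240.3]
tool_rot: [0.545, -0.43, 0.57, 0.44]
force: [-0.2, 0.4, -1.9]
finger_gap: 0.277
```

```bash
python3 -c "
from h import *
rel(477,288,237,76)"
```

```text
t 21.9 tcp [473.8 288.1 240.3] jaw 76.0 axis [-0.036 -0.011 -0.999] F [-0.2  0.4 -1.9] gap 25.5 q [ 0.54  0.24  1.73  0.01  1.22 -0.79]
tx 0.33 ty,tz now (np.float64(-0.32), np.float64(0.07)) ty,tz after twist (np.float64(-0.32), np.float64(0.07)) twist -0.0
```

Request:
drive_tool([
  {"tx": 0.3, "ty": -0.3, "tz": 0, "twist": 0, "claw": 1},
  {"tx": 0.3, "ty": 0, "tz": 0, "twist": 0, "claw": 1},
  {"tx": 0, "ty": 0, "tz": 0, "twist": 0, "claw": 1},
])

```text
clock: 22.2
tcp_pos: [477.3, 287.5, 234.4]
tool_rot: [0.545, -0.43, 0.569, 0.44]
force: [-0.4, -0.5, 0.2]
finger_gap: 0.276
```

```bash
python3 -c "
from h import *
rel(477,288,236,76)"
```

```text
t 22.2 tcp [477.3 287.5 234.4] jaw 76.0 axis [-0.035 -0.011 -0.999] F [-0.4 -0.5  0.2] gap 25.4 q [ 0.53  0.25  1.73  0.01  1.2  -0.8 ]
tx -0.16 ty,tz now (np.float64(0.04), np.float64(0.04)) ty,tz after twist (np.float64(0.04), np.float64(0.04)) twist -0.0
```

Request:
drive_tool([
  {"tx": 0.3, "ty": 0, "tz": 0, "twist": 0, "claw": 1},
  {"tx": 0, "ty": 0, "tz": 0, "twist": 0, "claw": 1},
  {"tx": 0, "ty": 0, "tz": 0, "twist": 0, "claw": 1},
], squeeze=20)

```text
clock: 22.5
tcp_pos: [478.5, 288.1, 234.7]
tool_rot: [0.547, -0.431, 0.568, 0.44]
force: [0.1, 0.4, -1.7]
finger_gap: 0.282
```

```bash
python3 -c "
from h import *
st()"
```

```text
t 22.5 tcp [478.5 288.1 234.7] jaw 76.0 axis [-0.031 -0.008 -0.999] F [ 0.1  0.4 -1.7] gap 25.9 q [ 0.53  0.24  1.73  0.01  1.2  -0.8 ]
```

Request:
drive_tool([
  {"tx": 0.2, "ty": 0, "tz": 0, "twist": 0, "claw": 0.65},
  {"tx": 0, "ty": 0, "tz": 0, "twist": 0, "claw": 0.6},
  {"tx": 0, "ty": 0, "tz": 0, "twist": 0, "claw": 0.4},
  {"tx": 0, "ty": 0, "tz": 0, "twist": 0, "claw": 0.4},
  {"tx": 0, "ty": 0, "tz": 0, "twist": 0, "claw": 0.4},
])

```text
clock: 23.0
tcp_pos: [478.7, 288.3, 232.4]
tool_rot: [0.547, -0.431, 0.568, 0.44]
force: [-0.1, 1.0, -0.0]
finger_gap: 0.6
```

Run:
```python
from h import *
o=st();s=get('scene','s10');t=get('top','t10')
S=[476,286,200-107+142]
print('pred hung scene',proj(s,trugpts(S,-14,0,[(85,60,0),(85,-60,0),(-75,60,45),(-75,-60,45)])).round().tolist())
for d,n in((s,'scene'),(t,'top')):
    im=d['img'].astype(int);r,b=im[...,0],im[...,2];m=((b>1.5*r)&(b>50)).astype(np.uint8)
    k,l,q,c=cv2.connectedComponentsWithStats(m)
    for i in range(1,k):
        if q[i,4]>150: print(n,q[i],c[i].round(),cv2.boxPoints(cv2.minAreaRect(np.argwhere(l==i)[:,::-1].astype(np.float32))).round().tolist())
print('pred top',proj(t,trugpts(S,-14,0,[(85,60,45),(85,-60,45),(-75,60,45),(-75,-60,45)])).round().tolist())
```

```text
t 23.0 tcp [478.7 288.3 232.4] jaw 76.0 axis [-0.031 -0.008 -0.999] F [-0.1  1.  -0. ] gap 55.2 q [ 0.53  0.25  1.73  0.01  1.2  -0.8 ]
pred hung scene [[459.0, 223.0], [411.0, 220.0], [455.0, 170.0], [411.0, 167.0]]
scene [ 413  173   27   49 1153] [426. 197.] [[413.0, 173.0], [439.0, 173.0], [439.0, 221.0], [413.0, 221.0]]
scene [356 174  23  33 434] [368. 192.] [[355.0, 205.0], [357.0, 174.0], [379.0, 175.0], [377.0, 207.0]]
scene [442 175  20  47 725] [451. 199.] [[442.0, 175.0], [461.0, 175.0], [461.0, 221.0], [442.0, 221.0]]
scene [181 337  21  29 434] [191. 352.] [[178.0, 340.0], [194.0, 334.0], [204.0, 362.0], [187.0, 368.0]]
scene [ 120  371   63   29 1549] [153. 387.] [[120.0, 399.0], [120.0, 371.0], [182.0, 371.0], [182.0, 399.0]]
top [438   0  41  13 492] [458.   6.] [[438.0, 0.0], [478.0, 0.0], [478.0, 12.0], [438.0, 12.0]]
top [189 147  16  18 203] [197. 156.] [[187.0, 163.0], [191.0, 147.0], [205.0, 150.0], [201.0, 166.0]]
top [204 151  32  35 607] [221. 165.] [[200.0, 179.0], [207.0, 150.0], [236.0, 157.0], [229.0, 186.0]]
top [197 189  31  28 523] [213. 203.] [[193.0, 210.0], [199.0, 184.0], [228.0, 191.0], [222.0, 217.0]]
top [253 226  25  33 163] [268. 240.] [[250.0, 254.0], [256.0, 224.0], [279.0, 228.0], [273.0, 258.0]]
pred top [[190.0, 151.0], [234.0, 161.0], [174.0, 211.0], [219.0, 221.0]]
```

The trug hangs where predicted. Retreat up, then go to the lid.

Request:
drive_tool([
  {"tx": 0, "ty": 0, "tz": 0, "twist": 0, "claw": 0},
  {"tx": -0.8, "ty": 0, "tz": 0, "twist": 0, "claw": 0},
  {"tx": -1.5, "ty": 0, "tz": 0, "twist": 0, "claw": 0},
  {"tx": -2, "ty": 0, "tz": 0, "twist": 0, "claw": 0},
  {"tx": -2, "ty": 0, "tz": 0, "twist": 0, "claw": 0},
  {"tx": -2, "ty": 0, "tz": 0, "twist": 0, "claw": 0},
  {"tx": -1, "ty": 0, "tz": 0, "twist": 0, "claw": 0},
  {"tx": 0, "ty": 0, "tz": -2, "twist": 0, "claw": 0},
  {"tx": 0, "ty": 0, "tz": -3, "twist": 0, "claw": 0},
  {"tx": 0, "ty": 0, "tz": -3, "twist": 0, "claw": 0},
  {"tx": 0, "ty": 0, "tz": 0, "twist": 0.14, "claw": 0},
  {"tx": 0, "ty": 0, "tz": 0, "twist": 0.14, "claw": 0},
  {"tx": 0, "ty": 0, "tz": 0, "twist": 0.14, "claw": 0},
  {"tx": 0, "ty": 0, "tz": 0, "twist": 0.14, "claw": 0},
  {"tx": 0, "ty": 0, "tz": 0, "twist": 0.14, "claw": 0},
  {"tx": 0, "ty": 0, "tz": 0, "twist": 0.14, "claw": 0},
  {"tx": 0, "ty": 0, "tz": 0, "twist": 0.14, "claw": 0},
  {"tx": 0, "ty": 0, "tz": 0, "twist": 0.14, "claw": 0},
  {"tx": 0, "ty": 0, "tz": 0, "twist": 0.11, "claw": 0},
  {"tx": 0, "ty": 0, "tz": 0, "twist": 0, "claw": 0},
])

```text
clock: 25.1
tcp_pos: [452.0, 194.2, 324.8]
tool_rot: [0.692, -0.022, 0.722, 0.01]
force: [-0.3, -1.2, 0.8]
finger_gap: 1.0
```

Run:
```python
from h import *
rel(642,6.5,125,5.5)
# dark batten in scene and its ends, predicted from lid travel
s=get('scene','s11')
a=np.radians(5.5);R=np.array([[np.cos(a),-np.sin(a)],[np.sin(a),np.cos(a)]])
im=s['img'].astype(int).sum(2)
for tr in(155,160,165,170,175):
    p=[np.r_[R@np.array([-60+tr,y])+[535.1,-2.8],137] for y in(50,0,-50)];print(tr,proj(s,p).round(1).tolist())
m=(im<130).astype(np.uint8);m[:230]=0;m[300:]=0;m[:,:280]=0;m[:,400:]=0
k,l,q,c=cv2.connectedComponentsWithStats(m);print(q[1:][q[1:,4]>60],c[1:][q[1:,4]>60])
```

```text
t 25.1 tcp [452.  194.2 324.8] jaw 2.6 axis [-0.042 -0.017 -0.999] F [-0.3 -1.2  0.8] gap 92.0 q [0.4  0.07 1.73 0.   1.38 0.36]
tx 19.98 ty,tz now (np.float64(-19.61), np.float64(18.14)) ty,tz after twist (np.float64(-20.51), np.float64(17.11)) twist -0.051
155 [[360.3, 237.7], [339.6, 241.7], [318.6, 245.8]]
160 [[360.9, 239.2], [340.2, 243.2], [319.1, 247.3]]
165 [[361.5, 240.7], [340.7, 244.7], [319.6, 248.8]]
170 [[362.2, 242.2], [341.3, 246.3], [320.2, 250.4]]
175 [[362.8, 243.7], [341.9, 247.8], [320.7, 252.0]]
[[319 245  41  16 321]] [[339.4423676  253.23676012]]
```

Request:
drive_tool([
  {"tx": 0, "ty": -1.5, "tz": 1.2, "twist": -0.05, "claw": 0},
  {"tx": 0, "ty": -2.4, "tz": 2, "twist": 0, "claw": 0},
  {"tx": 0, "ty": -2.4, "tz": 2, "twist": 0, "claw": 0},
  {"tx": 0, "ty": -2.4, "tz": 2, "twist": 0, "claw": 0},
  {"tx": 0, "ty": -2.4, "tz": 2, "twist": 0, "claw": 0},
  {"tx": 0, "ty": -1.5, "tz": 1.2, "twist": 0, "claw": 0},
  {"tx": 0, "ty": 0, "tz": 0, "twist": 0, "claw": 0},
])

```text
clock: 25.85
tcp_pos: [569.2, 72.5, 319.2]
tool_rot: [0.689, -0.051, 0.722, 0.04]
force: [-0.4, -0.5, -0.9]
finger_gap: 1.002
```

Run:
```python
from h import *
rel(642,6.5,125,5.5)
a=np.radians(5.5);R=np.array([[np.cos(a),-np.sin(a)],[np.sin(a),np.cos(a)]])
for n in('wrist','scene'):
    d=get(n,n+'12')
    C=lambda z,x0,x1,y:[np.r_[R@np.array(q)+[535.1,-2.8],z] for q in((x0,y),(x0,-y),(x1,-y),(x1,y))]
    poly=proj(d,C(90,-90,62,90)).round().astype(int);print(n,poly.tolist())
    m=np.zeros((400,640),np.uint8);cv2.fillPoly(m,[poly],1)
    im=d['img'];hsv=cv2.cvtColor(im,cv2.COLOR_RGB2HSV)
    x,y,w,h=cv2.boundingRect(poly);x0,y0=max(x,0),max(y,0)
    sub=cv2.GaussianBlur(im,(3,3),0)[y0:y+h,x0:x+w].astype(int);ms=m[y0:y+h,x0:x+w]
    ratio=(sub[...,0]+1)/(sub[...,2]+1)
    print('ratio quantiles',np.quantile(ratio[ms>0],[.05,.25,.5,.75,.9,.97]).round(2))
    for T in(2.0,2.2,2.4):
        k,l,q,c=cv2.connectedComponentsWithStats(((ratio>T)&(ms>0)).astype(np.uint8))
        print(T,[(q[i,2:].tolist(),(c[i]+[x0,y0]).round().tolist()) for i in range(1,k) if q[i,4]>15])
```

```text
t 25.85 tcp [569.2  72.5 319.2] jaw 7.4 axis [-0.046 -0.018 -0.999] F [-0.4 -0.5 -0.9] gap 92.2 q [ 0.13  0.22  1.58 -0.01  1.4   0.  ]
tx 19.42 ty,tz now (np.float64(-7.48), np.float64(6.37)) ty,tz after twist (np.float64(-7.26), np.float64(6.61)) twist 0.033
wrist [[227, 153], [234, 274], [337, 280], [344, 158]]
ratio quantiles [2.52 2.56 2.59 2.62 2.66 3.95]
2.0 [([118, 128, 13265], [287.0, 214.0])]
2.2 [([118, 128, 13244], [287.0, 214.0])]
2.4 [([118, 128, 13219], [287.0, 214.0])]
scene [[353, 199], [287, 211], [299, 253], [371, 239]]
ratio quantiles [1.78 1.82 1.84 1.86 1.91 2.27]
2.0 [([13, 12, 122], [345.0, 226.0]), ([58, 12, 99], [342.0, 244.0])]
2.2 [([11, 9, 87], [345.0, 226.0]), ([40, 8, 48], [338.0, 245.0])]
2.4 []
```

Run:
```python
from h import *
im=cv2.GaussianBlur(cv2.imread('pics/wrist12.png'),(3,3),0).astype(int)
ratio=(im[...,2]+1)/(im[...,0]+1)
for T in (2.75,3.0,3.3):
    k,l,q,c=cv2.connectedComponentsWithStats((ratio[140:300,215:380]>T).astype(np.uint8))
    print(T,[(q[i,2:].tolist(),(c[i]+[215,140]).round().tolist(),im[int(c[i][1])+140,int(c[i][0])+215,::-1].tolist()) for i in range(1,k) if q[i,4]>30])
s=im[150:285,225:350].sum(2)[::9,::8];print(s)
```

```text
2.75 [([161, 155, 7437], [344.0, 218.0], [103, 70, 38]), ([23, 24, 434], [262.0, 166.0], [144, 86, 38])]
3.0 [([160, 154, 7027], [346.0, 218.0], [95, 58, 26]), ([22, 23, 377], [262.0, 166.0], [144, 86, 38])]
3.3 [([160, 154, 6719], [348.0, 219.0], [113, 65, 26]), ([20, 22, 345], [262.0, 166.0], [144, 86, 38])]
[[335 325 335 354 350 344 342 322 308 282 262 244 247 220 229 219]
 [340 203 191 193 143 168 327 312 337 329 308 205 206 199 225 206]
 [348 202 189 214 234 255 296 305 338 329 301 206 206 201 142 126]
 [355 200 191 298 242 228 320 337 377 367 344 242 248 237 170 183]
 [354 202 192 304 298 329 356 339 376 367 310 241 247 244 211 148]
 [356 202 193 308 304 326 352 341 378 368 290 238 247 247 149 134]
 [355 201 194 311 309 321 350 344 381 370 293 233 246 253 170 180]
 [357 198 193 314 315 323 348 343 383 370 296 231 246 255 234 156]
 [354 197 191 315 320 322 350 342 386 375 268 227 244 249 147 142]
 [357 197 191 315 324 322 352 341 389 376 272 224 241 238 174 172]
 [134  26 116 281 307 310 352 336 392 378 271 223 237 253 247 170]
 [ 38  19  67 203 214 226 246 232 274 260 265 217 233 258 249 167]
 [ 24  20  44 137 155 160 158 156 155 154 155 156 155 160 167 185]
 [ 17  20  79 151 147 148 151 149 152 154 154 153 149 149 145 194]
 [ 20  29 302 267 236 202 181 167 160 156 154 155 149 151 147 197]]
```

One nut is clearly seen. The others are probably under the lid's overhang, so I'll back off to look in from the front.

Request:
drive_tool([
  {"tx": 0, "ty": -1, "tz": -1.5, "twist": 0.03, "claw": 0},
  {"tx": 0, "ty": -1.5, "tz": -3, "twist": 0, "claw": 0},
  {"tx": 0, "ty": -1.5, "tz": -3, "twist": 0, "claw": 0},
  {"tx": 0, "ty": -1.5, "tz": -3, "twist": 0, "claw": 0},
  {"tx": 0, "ty": -1, "tz": -3, "twist": 0, "claw": 0},
  {"tx": 0, "ty": 0, "tz": -3, "twist": 0, "claw": 0},
  {"tx": 0, "ty": 0, "tz": -1.5, "twist": 0, "claw": 0},
  {"tx": 0, "ty": 0, "tz": 0, "twist": 0, "claw": 0},
])

```text
clock: 26.75
tcp_pos: [382.6, -6.3, 327.6]
tool_rot: [0.688, -0.046, 0.723, 0.037]
force: [0.2, -0.2, 0.7]
finger_gap: 1.0
```

Run:
```python
from h import *
rel(642,6.5,125,5.5)
a=np.radians(5.5);R=np.array([[np.cos(a),-np.sin(a)],[np.sin(a),np.cos(a)]])
W=lambda x,y,z:np.r_[R@np.array([x,y])+[535.1,-2.8],z]
d=get('wrist','w13');print(d['T'][:3,3])
print('lid edge',proj(d,[W(67,90,91),W(67,-90,91)]).round().tolist(),'farfloor',proj(d,[W(92,90,8),W(92,-90,8)]).round().tolist(),'nut centres at far wall',proj(d,[W(75,y,24) for y in(-60,-20,20,60)]).round().tolist())
poly=proj(d,[W(-90,90,90),W(-90,-90,90),W(67,-90,91),W(67,90,91)]).round().astype(int);m=np.zeros((400,640),np.uint8);cv2.fillPoly(m,[poly],1)
im=cv2.GaussianBlur(d['img'],(3,3),0).astype(int);ratio=(im[...,0]+1)/(im[...,2]+1)
for T in(2.9,3.3):
    k,l,q,c=cv2.connectedComponentsWithStats(((ratio>T)&(m>0)).astype(np.uint8))
    for i in range(1,k):
        if q[i,4]>30: print(T,q[i].tolist(),c[i].round(),onz(d,*c[i],24).round(),'area ratio',round(q[i,4]/(q[i,2]*q[i,3]),2))
```

```text
t 26.75 tcp [382.6  -6.3 327.6] jaw 6.7 axis [-0.048 -0.016 -0.999] F [ 0.2 -0.2  0.7] gap 92.0 q [-0.01 -0.12  1.92 -0.02  1.39 -0.12]
tx 20.26 ty,tz now (np.float64(-1.77), np.float64(25.91)) ty,tz after twist (np.float64(-1.21), np.float64(25.95)) twist 0.021
[380.86350377  76.46672743 499.87718621]
lid edge [[507.0, 112.0], [482.0, 246.0]] farfloor [[495.0, 111.0], [474.0, 225.0]] nut centres at far wall [[471.0, 210.0], [475.0, 186.0], [480.0, 160.0], [484.0, 133.0]]
2.9 [380, 119, 23, 24, 435] [391. 130.] [469.  52.  24.] area ratio 0.79
2.9 [463, 129, 28, 22, 479] [476. 139.] [595.  54.  24.] area ratio 0.78
2.9 [461, 158, 26, 21, 446] [473. 168.] [602.  11.  24.] area ratio 0.82
2.9 [455, 185, 26, 20, 418] [468. 195.] [604. -31.  24.] area ratio 0.8
3.3 [381, 119, 21, 23, 377] [391. 130.] [469.  52.  24.] area ratio 0.78
3.3 [464, 130, 26, 20, 414] [476. 139.] [595.  53.  24.] area ratio 0.8
3.3 [461, 159, 25, 19, 383] [473. 168.] [602.  11.  24.] area ratio 0.81
3.3 [456, 186, 24, 18, 358] [468. 195.] [605. -31.  24.] area ratio 0.83
```

All four nuts are in the bin: centres near (469,52), (595,54), (602,11) and (604,-31). Now go to the batten.

Request:
drive_tool([
  {"tx": 0, "ty": 0, "tz": 2, "twist": 0.02, "claw": 0},
  {"tx": 0, "ty": -0.2, "tz": 3.5, "twist": 0, "claw": 0},
  {"tx": 0, "ty": -0.2, "tz": 3.5, "twist": 0, "claw": 0},
  {"tx": 0, "ty": -0.2, "tz": 3.5, "twist": 0, "claw": 0},
  {"tx": 1, "ty": -0.2, "tz": 3.5, "twist": 0, "claw": 0},
  {"tx": 1, "ty": -0.2, "tz": 3.5, "twist": 0, "claw": 0},
  {"tx": 2, "ty": 0, "tz": 3, "twist": 0, "claw": 0},
  {"tx": 2, "ty": 0, "tz": 2, "twist": 0, "claw": 0},
  {"tx": 2, "ty": 0, "tz": 1, "twist": 0, "claw": 0},
  {"tx": 2, "ty": 0, "tz": 0, "twist": 0, "claw": 0},
  {"tx": 0, "ty": 0, "tz": 0, "twist": 0, "claw": 0},
])

```text
clock: 27.9
tcp_pos: [652.7, 18.7, 206.8]
tool_rot: [0.691, -0.044, 0.721, 0.036]
force: [0.2, 0.1, -0.0]
finger_gap: 1.0
```

```bash
python3 -c "
from h import *
rel(642,6.5,125,5.5)"
```

```text
t 27.9 tcp [652.7  18.7 206.8] jaw 6.5 axis [-0.042 -0.014 -0.999] F [ 0.2  0.1 -0. ] gap 92.0 q [ 0.03  0.42  1.54 -0.01  1.22 -0.08]
tx 8.18 ty,tz now (np.float64(-1.09), np.float64(-1.2)) ty,tz after twist (np.float64(-1.11), np.float64(-1.18)) twist 0.017
```

Request:
drive_tool([
  {"tx": 0.5, "ty": -0.6, "tz": -0.5, "twist": 0.017, "claw": 0},
  {"tx": 1.5, "ty": -0.4, "tz": -0.3, "twist": 0, "claw": 0},
  {"tx": 2, "ty": 0, "tz": 0, "twist": 0, "claw": 0},
  {"tx": 2, "ty": 0, "tz": 0, "twist": 0, "claw": 0},
  {"tx": 1.2, "ty": 0, "tz": 0, "twist": 0, "claw": 0},
  {"tx": 0, "ty": 0, "tz": 0, "twist": 0, "claw": 0.3},
])

```text
clock: 28.5
tcp_pos: [645.2, 6.7, 137.5]
tool_rot: [0.693, -0.038, 0.719, 0.029]
force: [-0.2, -0.3, 0.3]
finger_gap: 0.936
```

```bash
python3 -c "
from h import *
rel(642,6.5,123,5.5)"
```

```text
t 28.5 tcp [645.2   6.7 137.5] jaw 5.4 axis [-0.035 -0.014 -0.999] F [-0.2 -0.3  0.3] gap 86.1 q [ 0.02  0.47  1.62 -0.02  1.08 -0.07]
tx 1.45 ty,tz now (np.float64(0.01), np.float64(-0.32)) ty,tz after twist (np.float64(0.01), np.float64(-0.32)) twist -0.002
```

Request:
drive_tool([
  {"tx": 0.7, "ty": 0, "tz": -0.2, "twist": 0, "claw": 0.3},
  {"tx": 0.6, "ty": 0, "tz": 0, "twist": 0, "claw": 0.3},
  {"tx": 0.1, "ty": 0, "tz": 0, "twist": 0, "claw": 1},
  {"tx": 0, "ty": 0, "tz": 0, "twist": 0, "claw": 1},
  {"tx": 0, "ty": 0, "tz": 0, "twist": 0, "claw": 1},
  {"tx": 0, "ty": 0, "tz": 0, "twist": 0, "claw": 1},
  {"tx": 0, "ty": 0, "tz": 0, "twist": 0, "claw": 1},
  {"tx": 0, "ty": 0, "tz": 0, "twist": 0, "claw": 1},
  {"tx": 0, "ty": 0, "tz": 0, "twist": 0, "claw": 1},
  {"tx": 0, "ty": 0, "tz": 0, "twist": 0, "claw": 1},
], squeeze=25)

```text
clock: 29.5
tcp_pos: [643.5, 6.2, 126.8]
tool_rot: [0.694, -0.038, 0.718, 0.029]
force: [1.8, 0.8, -2.0]
finger_gap: 0.172
```

```bash
python3 -c "
from h import *
rel(477.4,-7,123,5.5)"
```

```text
t 29.5 tcp [643.5   6.2 126.8] jaw 5.4 axis [-0.033 -0.014 -0.999] F [ 1.8  0.8 -2. ] gap 15.8 q [ 0.01  0.48  1.63 -0.02  1.06 -0.07]
tx 0.38 ty,tz now (np.float64(0.25), np.float64(-16.66)) ty,tz after twist (np.float64(0.28), np.float64(-16.66)) twist -0.002
```

Request:
drive_tool([
  {"tx": 0, "ty": 0, "tz": -1.2, "twist": 0, "claw": 1},
  {"tx": 0.06, "ty": 0.03, "tz": -2, "twist": 0, "claw": 1},
  {"tx": 0.06, "ty": 0.03, "tz": -2, "twist": 0, "claw": 1},
  {"tx": 0.06, "ty": 0.03, "tz": -2, "twist": 0, "claw": 1},
  {"tx": 0.06, "ty": 0.03, "tz": -2, "twist": 0, "claw": 1},
  {"tx": 0.06, "ty": 0.03, "tz": -2, "twist": 0, "claw": 1},
  {"tx": 0.06, "ty": 0.03, "tz": -2, "twist": 0, "claw": 1},
  {"tx": 0.06, "ty": 0.03, "tz": -1.5, "twist": 0, "claw": 1},
  {"tx": 0, "ty": 0, "tz": -1, "twist": 0, "claw": 1},
  {"tx": 0, "ty": 0, "tz": -0.5, "twist": 0, "claw": 1},
  {"tx": 0, "ty": 0, "tz": 0, "twist": 0, "claw": 1},
])

```text
clock: 30.6
tcp_pos: [474.2, -7.8, 126.8]
tool_rot: [0.698, -0.038, 0.714, 0.029]
force: [3.4, -0.4, -6.6]
finger_gap: 0.169
```

```bash
python3 -c "
from h import *
rel(477.4,-7,124,5.5)"
```

```text
t 30.6 tcp [474.2  -7.8 126.8] jaw 5.3 axis [-0.022 -0.014 -1.   ] F [ 3.4 -0.4 -6.6] gap 15.6 q [-0.01  0.24  2.01 -0.02  0.92 -0.09]
tx 0.28 ty,tz now (np.float64(0.05), np.float64(0.33)) ty,tz after twist (np.float64(0.04), np.float64(0.33)) twist -0.003
```

Request:
drive_tool([
  {"tx": 0, "ty": 0, "tz": -0.6, "twist": 0, "claw": 1},
  {"tx": 0, "ty": 0, "tz": -0.6, "twist": 0, "claw": 1},
])

```text
clock: 30.8
tcp_pos: [474.1, -7.9, 127.3]
tool_rot: [0.707, -0.037, 0.706, 0.029]
force: [24.7, 3.4, -30.0]
finger_gap: 0.168
```

```bash
python3 -c "
from h import *
st()"
```

```text
t 30.8 tcp [474.1  -7.9 127.3] jaw 5.3 axis [ 0.001 -0.012 -1.   ] F [ 24.7   3.4 -30. ] gap 15.5 q [-0.01  0.22  2.03 -0.02  0.89 -0.09]
```

At the stop (TCP unmoved, force 25 N). Relax, open, lift off and check.

Request:
drive_tool([
  {"tx": 0, "ty": 0, "tz": 0, "twist": 0, "claw": 1},
  {"tx": 0, "ty": 0, "tz": 0, "twist": 0, "claw": 1},
  {"tx": 0, "ty": 0, "tz": 0, "twist": 0, "claw": 0},
  {"tx": 0, "ty": 0, "tz": 0, "twist": 0, "claw": 0},
  {"tx": 0, "ty": 0, "tz": 0, "twist": 0, "claw": 0},
  {"tx": 0, "ty": 0, "tz": 0, "twist": 0, "claw": 0},
  {"tx": -1, "ty": 0, "tz": 0, "twist": 0, "claw": 0},
  {"tx": -2, "ty": 0, "tz": 0, "twist": 0, "claw": 0},
  {"tx": -3, "ty": 0, "tz": 0, "twist": 0, "claw": 0},
  {"tx": -3, "ty": 0, "tz": 0, "twist": 0, "claw": 0},
  {"tx": -2, "ty": 0, "tz": 0, "twist": 0, "claw": 0},
  {"tx": 0, "ty": 0, "tz": 0, "twist": 0, "claw": 0},
])

```text
clock: 32.0
tcp_pos: [474.8, -6.5, 244.9]
tool_rot: [0.706, -0.037, 0.706, 0.029]
force: [-0.3, -0.4, -0.7]
finger_gap: 0.995
```

Run:
```python
from h import *
st();s=get('scene','s14');s0=cv2.imread('pics/scene0.png')[:,:,::-1]
# batten compared with the first picture, trug, bystander patches
for n,im in(('first',s0),('now',s['img'])):
    g=im.astype(int).sum(2);m=(g<150).astype(np.uint8);m[:195]=0;m[225:]=0;m[:,:295]=0;m[:,352:]=0
    k,l,q,c=cv2.connectedComponentsWithStats(m);print(n,[(q[i].tolist(),c[i].round(1).tolist()) for i in range(1,k) if q[i,4]>40])
    hsv=cv2.cvtColor(np.ascontiguousarray(im),cv2.COLOR_RGB2HSV)
    for o,(x0,y0,x1,y1),f in(('mug',(350,165,390,212),lambda h:(h[...,0]>95)&(h[...,0]<125)&(h[...,1]>90)),('tin',(115,230,170,290),lambda h:(h[...,0]>45)&(h[...,0]<90)&(h[...,1]>80)),('jam',(480,180,520,235),lambda h:((h[...,0]<8)|(h[...,0]>172))&(h[...,1]>120)),('sugar',(245,182,285,220),lambda h:(h[...,1]<45)&(h[...,2]>100))):
        mm=f(hsv[y0:y1,x0:x1]);p=np.argwhere(mm);print(o,mm.sum(),(p.mean(0)[::-1]+[x0,y0]).round(1),end=' ')
    print()
im=s['img'].astype(int);r,b=im[...,0],im[...,2];m=((b>1.5*r)&(b>50)).astype(np.uint8)
k,l,q,c=cv2.connectedComponentsWithStats(m);print('blue',[q[i].tolist() for i in range(1,k) if q[i,4]>300])
```

```text
t 32.0 tcp [474.8  -6.5 244.9] jaw 5.4 axis [ 0.001 -0.012 -1.   ] F [-0.3 -0.4 -0.7] gap 91.6 q [-0.01  0.08  1.9  -0.01  1.16 -0.1 ]
first [([304, 198, 39, 18, 393], [323.8, 206.8])]
mug 427 [367.9 192.1] tin 396 [145.6 271.5] jam 247 [501.9 199.2] sugar 1425 [263.6 199.8] 
now [([304, 199, 38, 15, 376], [322.7, 205.8])]
mug 428 [368. 192.] tin 394 [145.5 271.6] jam 251 [501.9 199.3] sugar 1419 [263.5 199.7] 
blue [[412, 173, 28, 49, 1178], [356, 174, 23, 33, 434], [442, 175, 20, 48, 676], [181, 337, 21, 29, 429], [120, 371, 63, 29, 1547]]
```

```bash
python3 -c "
from h import *
print(workorder.finish_job())"
```

```text
the job is handed in; nothing more can be done
None
```

I handed the job in at about 32 s: all four walnuts are in the bin, the empty trug hangs on the peg, and the lid is shut.

**What I did:** I slid the lid open about 165 mm. Because the tool can only turn about its own axis, I tipped the trug by lowering its back onto the bin's front rim with a light grip. After pouring, I let it swing level, hung it by its hoop and slid the lid shut to its stop.

**Last checks:**
- **Nuts:** by colour mask, the tray was empty and four nuts were inside the bin. I made this count before shutting the lid.
- **Trug:** after release its outline matched the predicted hanging position, and it was unchanged in the final picture.
- **Lid:** pushed against the stop at about 25 N, it did not move further. The batten is back within about 1 px of its first picture.
- **Bystanders:** the mug, sugar pot, jam jar and tin are within 0.1 px of where they started, and the arm is clear.

**What did not go exactly to plan:**
- The lid stopped at about 165 mm open rather than 170 mm, by my measurement.
- The trug rolled about 4° and slipped a few millimetres in the grip while levelling, which stayed within clearance.
- The last push on the lid put about 39 N total on the wrist, through the pads.

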